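# Clamp an air cylinder in the bench cradle

### The arm

A 7-joint arm with a two-finger parallel gripper is mounted at the origin on a cart in front of the work surface, level with it; the furniture and walls round the work are solid. World frame = base frame: x ahead of the robot, y to its left, z up, the work surface at z = 0. Lengths are in m, angles in degrees, forces in N, time in s.
With the tool pointing down it reaches from about 0.4 to 0.85 m from the base axis. Payload 4.5 kg.
Tool frame: the origin (TCP) lies at the very end of the fingers, on their centre line; the grasp point (between the pads) lies 19 mm behind it; z points along the fingers, x is the direction in which the jaws open and shut, and the axes are right-handed (so a half turn about z gives the same grasp; the last joint's range is limited). The gripper opens to 85 mm and grips with 20 to 120 N. Pads are 22 mm wide; open, the fingers measure 114 mm over their backs; the gripper's body (76 mm by 85 mm) begins 54 mm behind the grasp point. The pads swing forward as they close: fully open they stand 13 mm farther back than shut.
Start: joints at [65.707, 39.483, -11.15, 89.685, 9.013, 51.709, -12.324], TCP at [0.276, -0.561, 0.199] pointing down, gripper open.
Joint ranges: [-172.22, 172.22], [-26.19, 119.32], [-84.43, 86.54], [7.71, 146.69], [-57.33, 237.33], [2.42, 119.75], [-152.13, 152.13]. Speed limits (degrees/s): [147.25, 147.25, 180, 180, 180, 180, 180].

### API

Orientations are given as a 3x3 rotation matrix whose columns are the frame's x, y, z axes.
In Python, from workcell import bot, optics, finder gives the robot as it stands.
- The arm moves only by the tool apply_moves, never from a script. Its argument "moves" is a list of rows, each a list of 7 numbers: the shift along the tool's x, y, z in m, then the turn, a rotation vector about the tool's x, y, z in rad, then the finger opening in m, from 0 to 0.0854. In form: [[dx, dy, dz, ax, ay, az, gripper], ...]. A call has 1 to 8 rows; each row is the pose to reach, as a shift and turn from the pose commanded when the call began, along the tool's axes at that moment; what a row does not reach only later rows make up. A row lasts 1/10 s, in which the tool goes at most 50 mm and 8.59 degrees, less where a joint would pass 70% of its speed; a pose out of reach is approached as far as the arm can. A call with a gripper value outside its range is refused whole. The fingers move at their own pace and stop on an object; "grip_force" is the grip in N (left out, the last holds). Time passes only in rows, so rows that repeat a pose let the fingers close. It gives the time, the measured TCP pose, the force and the opening at its end, in the units of the state.
- bot.sense(): the state, without advancing time (a new reading comes with each control period).
- optics.read_camera(name): name is "side" or "top"; returns (picture, depth): 480x640x3 uint8, blue, green, red; 480x640 float32, m along the optical axis (not along the pixel's ray), 0 where there is no reading.
- optics.camera_info(name): a dict with "K" (3x3 intrinsics, pixels), "R" (3x3) and "t" (3): a world point X has camera coordinates R X + t. Camera axes: x right, y down, z forward; pixel columns grow to the right and rows downward; lengths in m; the calibration is good to about 2 mm. A picture is of the moment at which its call begins. camera_info takes no time and is no camera call.
- bot.hand_in(): hands the job in, once; it reports no verdict.
Trained networks look in the newest picture that a camera, given by its name, has taken for a name from the list of things; names that differ only in an ending like _2 or _b are one class to them, and where a whole thing is asked for, a point or a joint stands for the part that bears it (a point fixed in the world has none). Each returns a list of dicts, best first, with "p" (0 to 1); they miss things now and then, are a little off and sometimes report something else, mostly with a low value. They report only what shows in the picture. A call takes as long as a camera call. They do not tell look-alikes from the thing itself.
- finder.spot_in(name, camera): "xyz" ([x, y, z] in m, in the coordinates of the camera as it stood for that picture, good to about 4 mm: the middle of the surface that is visible of it).
- finder.trace(name, camera): "pixels" (480x640 bool, what is visible of it).
The state is a dict: "t": time; "joint_positions": joint angles; "qd": joint speeds; "joint_efforts": joint torques, N m; "tcp_pos": TCP position; "orientation": TCP orientation; "force": force on the tool from outside, world axes, zero at the start; "moment": the same for the moment, N m; "gripper_width": finger opening in m.
Only numpy, scipy, OpenCV 4.12 (cv2) and the standard library are available. Lean on these libraries where they do the work, as an engineer would, in place of code of your own. Each camera call takes 0.05 s, during which the arm holds its last target.

### The job

Lift the sprung clamp bar of the bench cradle, turn it aside about a quarter turn and let it rest up on its housing; then lay the air cylinder level in the cradle's V supports, with its thin flange dropped fully into the slot of the head block (feel for the slot). Bring the bar back over the cylinder and lower it gently into its notch until it holds the tube down. Never press harder than about 15 N, do not let the bar snap down, and leave the other tools where they are.

Things in the scene. Friction and masses are not known exactly. Their poses are not given: they have to be found in the camera images.
- cradle: Grey fixed cradle. Origin on the bench top; its y axis is the cradle line, z up. The cylinder lies along it, thin flange toward -y; seated, its tube axis is 50 mm above the bench at x = 0 and its centre at y = -10 to +10 mm, depending on where the slot is. Rear V support at y = 44 to 58 mm, front V on the head block. Neither moves under hand force.
- slot_range (a point): Point fixed to the cradle (its x 0, y -75 mm), 33 mm above the bench: middle of the RANGE in which the flange slot of the dark steel head block lies. The last user clamped the block anywhere within 10 mm either way along y; that is not measured. Slot: 13 mm wide along y, open to both sides. A flange not in it stands on the lands, 8 mm too high.
- slot_side (a point): Point on the outer end of the range of the head block (cradle x 0, y -105 mm, 33 mm up). The head block's flat tops lie 33 mm above the bench: outer land (toward -y) 28 mm long, then the slot, then the inner land 11 mm long, then the front V, 18 to 32 mm inside the slot's centre, whose faces rise to about 53 mm and stop the flange.
- post_top (a point): Top of the upright clamp post (cradle x 76, y 52 mm), 133 mm above the bench. Round the post stands the bar's grey housing: x 54 to 98, y 30 to 74 mm in the cradle's frame, 81 mm high, with a 22 mm wide notch that faces the cradle's -x.
- clamp_lift (a joint): Height of the bar's sleeve on the post, m: 0 = fully down, 0.045 = top stop. A spring pulls it down with 4 N at 0, 10 N at the top, plus 2 N weight. The notch stops the bar from turning until lifted more than 0.018; turned aside it rests on the housing at 0.018. On a seated cylinder it reads about 0.006. Let go when high, it snaps down.
- clamp_turn (a joint): Turn of the clamp bar about the vertical post, rad: 0 = across the cradle, pointing to the cradle's -x; grows clockwise seen from above; at 1.57 it points along the cradle's +y; stop at 1.75. It stays where it is left when it rests on the housing. It enters its notch only within about 0.1 of 0.
- knob_center (a point): Middle of the black upright round knob on the free end of the clamp bar, 25 mm in diameter, 32 mm tall, 112 mm from the post's axis; 89 mm above the bench when clamp_lift is 0. The steel bar below it is 18 mm wide, top 16 mm and underside 26 mm under this point. A 6 mm rubber pad hangs under the bar where it meets the tube.
- cylinder_center (a point): Centre of the loose air cylinder (0.36 to 0.59 kg), on the axis of its aluminium tube, 30 mm in diameter, 25 mm up at the start. Its y axis is the tube's: at -80 to -70 mm the thin 50 x 50 mm flange, 10 mm thick, with a 12 mm rod stub 18 mm long beyond it; at +76 to +92 mm the thick 50 x 50 mm rear cap (16 mm, too thick for the slot).
- air_cylinder: The same cylinder's body; origin 25 mm under cylinder_center, axes the same. At the start it lies level on its two square end blocks, its flange roughly toward world -y.
- pliers: Yellow pliers, 193 mm long, lying flat, bystander; origin at its middle on the bench.
- chisel: Cold chisel, plain steel, 165 mm long, lying flat, bystander; origin at its middle on the bench.
- spanner: Combination spanner, 170 mm long, lying flat, bystander; origin at its middle on the bench.
Things that resemble listed ones, but are neither listed nor needed, are in the scene too. There is more than one size of the air_cylinder; the job needs the larger.

How it is judged (in metres and radians):
On the way, in this order (a step that is already met when the one before it is completed fails the run):
1. the clamp bar is lifted and turned aside (at least 1 rad), resting up on its housing (value of joint clamp_turn above 1 rad and value of joint clamp_lift above 0.015 m), for 0.2 s.
2. the cylinder lies seated in the cradle, flange in the slot, with the bar still aside (value of joint clamp_turn above 0.6 rad and z of cylinder_center in the frame of cradle between 0.047 and 0.053 m and x of cylinder_center in the frame of cradle between -0.004 and 0.004 m and y of cylinder_center in the frame of cradle between -0.016 and 0.016 m and angle between the y axis of cylinder_center and the y axis of cradle, either way round below 0.045 rad), for 0.2 s.
At the end, for the whole second after the job is handed in: Cylinder level in both V supports, flange in the slot (axis 50 mm up within 3 mm, off the cradle line by at most 4 mm and 0.045 rad, centre within 16 mm of the origin along it); bar across it in its notch (turn within 0.12 rad, lift 0.004 to 0.0095), at rest (z of cylinder_center in the frame of cradle between 0.047 and 0.053 m and x of cylinder_center in the frame of cradle between -0.004 and 0.004 m and y of cylinder_center in the frame of cradle between -0.016 and 0.016 m and angle between the y axis of cylinder_center and the y axis of cradle, either way round below 0.045 rad and value of joint clamp_turn between -0.12 and 0.12 rad and value of joint clamp_lift between 0.004 and 0.0095 m and contact force between air_cylinder and cradle above 1 N and velocity of joint clamp_lift between -0.01 and 0.01 m/s); the robot touches nothing.
It fails at once if while the bar is aside, the cylinder is pressed on the cradle so hard that their contact forces add up to over 45 N (about 20 N of push) (value of joint clamp_turn above 0.6 rad and contact force between air_cylinder and cradle above 45 N).
It fails at once if the cylinder is pressed, by the bar too, so hard that the contact forces of cradle and bar on it add up to over 65 N (about 16 N of push on top of the bar's own spring) (contact force between air_cylinder and cradle above 65 N).
It fails at once if the clamp bar snaps down (faster than 0.3 m/s) (velocity of joint clamp_lift below -0.3 m/s).
It fails at once if another tool is moved by more than 30 mm (distance of any of pliers, chisel, spanner from where it was at the start of the episode above 0.03 m).
It also fails if it takes over 72 s, if anything falls off the work surface, if the arm or the gripper's body presses on something with over 40 N, if the wrist force passes 120 N, or if a joint passes its speed limit or range.

## Working session

There is one attempt and no reset: what is moved stays moved. The work goes in short steps, Python scripts to look and compute and a tool call to move; the robot and the scene stay as the last step left them, time stands still between calls to the robot, and variables do not carry over. Pictures are saved under pics/ and viewed, and the job is handed in when it is done.

Besides the shell and the picture viewer there is one more tool, called in YAML: its name, and indented under it one key for each argument. apply_moves: Moves the arm, as the interface text tells. Its arguments: {"type":"object","properties":{"moves":{"type":"array","items":{"type":"array","items":{"type":"number"}}},"grip_force":{"type":"number"}},"required":["moves"]}

```bash
ls; mkdir -p pics; python3 - <<'E'
from workcell import bot, optics, finder
import cv2, numpy as np
print(bot.sense())
for c in ("side","top"):
    p,d=optics.read_camera(c); cv2.imwrite(f"pics/{c}0.png",p); np.save(f"/tmp/{c}_d.npy",d); np.save(f"/tmp/{c}_p.npy",p)
    print(c,optics.camera_info(c))
E
```

```text
pics
{'t': 0.0, 'joint_positions': array([ 65.70643837,  39.53450564, -11.14529157,  89.7462361 ,
         9.0133508 ,  51.70892288, -12.32482156]), 'qd': array([-0.06274661, -0.04041778,  0.0124795 ,  0.0891717 , -0.01386908,
        0.11082338,  0.04069532]), 'joint_efforts': array([ 2.80739350e-04, -5.39605558e+01, -1.26624160e+00, -1.58542764e+01,
        9.24721855e-03,  9.38597223e-03,  1.85403428e-05]), 'tcp_pos': array([ 0.27586846, -0.56001764,  0.19776356]), 'orientation': array([[ 4.42060267e-01, -8.96984845e-01, -9.52752635e-04],
       [-8.96983394e-01, -4.42061272e-01,  1.61947030e-03],
       [-1.87381536e-03,  1.38699818e-04, -9.99998235e-01]]), 'force': array([0.5889479 , 0.27716632, 0.32995668]), 'moment': array([-0.04496721, -0.01957961, -0.01512281]), 'gripper_width': 0.08532999010106489}
side {'K': array([[500.38804548,   0.        , 319.87715003],
       [  0.        , 500.38804548, 239.80076463],
       [  0.        ,   0.        ,   1.        ]]), 'R': array([[ 0.99834992,  0.05418673, -0.01900602],
       [ 0.00574735, -0.42360974, -0.90582656],
       [-0.05713492,  0.90422264, -0.42322218]]), 't': array([-0.56113537,  0.03717291,  1.25438564])}
top {'K': array([[589.5051688 ,   0.        , 323.78014474],
       [  0.        , 589.5051688 , 238.93851327],
       [  0.        ,   0.        ,   1.        ]]), 'R': array([[-2.08792581e-02, -9.99781883e-01,  4.93867806e-04],
       [-9.90308523e-01,  2.06135723e-02, -1.37346680e-01],
       [ 1.37306542e-01, -3.35677828e-03, -9.90522915e-01]]), 't': array([-0.09779322,  0.57430707,  1.45888598])}
```

View pics/side0.png

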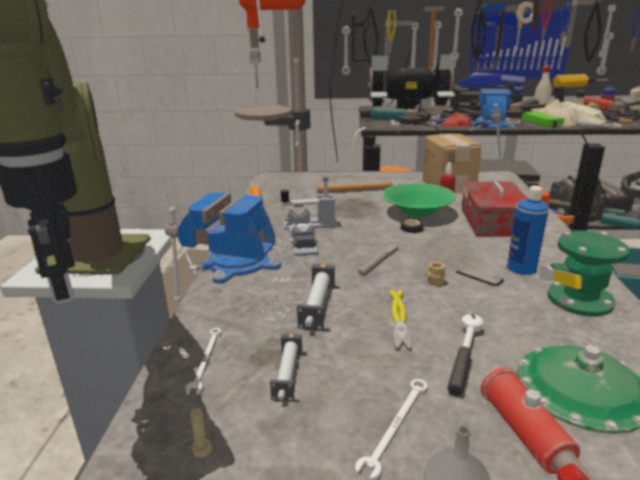

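View pics/top0.png

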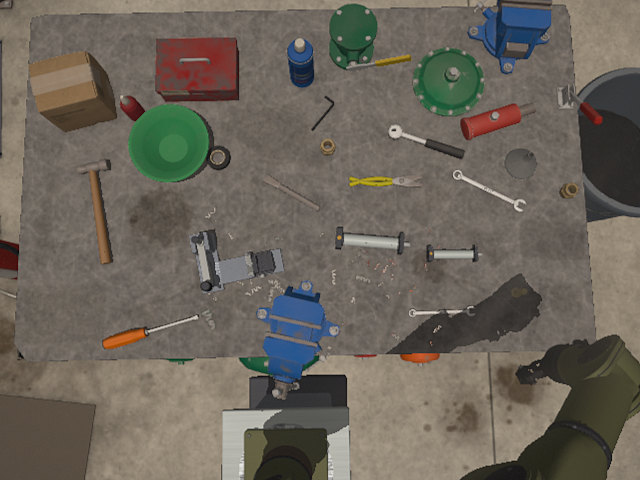

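```bash
cat > h.py <<'E'
from workcell import bot, optics, finder
import cv2, numpy as np
def world(c,xyz):
    i=optics.camera_info(c); return i["R"].T@(np.asarray(xyz)-i["t"])
def pix2w(c,u,v,d=None,z=None):
    i=optics.camera_info(c); r=np.linalg.inv(i["K"])@[u,v,1]
    if d is not None: return world(c,r*d)
    o=-i["R"].T@i["t"]; w=i["R"].T@r; return o+w*(z-o[2])/w[2]
def proj(c,X):
    i=optics.camera_info(c); q=i["K"]@(i["R"]@np.asarray(X)+i["t"]); return q[:2]/q[2]
E
python3 - <<'E'
from h import *
p=np.load("/tmp/top_p.npy")
a=cv2.resize(p[210:320,170:330],(800,550),interpolation=cv2.INTER_CUBIC)
b=cv2.resize(p[210:290,320:490],(800,376),interpolation=cv2.INTER_CUBIC)
cv2.imwrite("pics/c1.png",a);cv2.imwrite("pics/c2.png",b)
s=np.load("/tmp/side_p.npy")
cv2.imwrite("pics/c3.png",cv2.resize(s[165:275,220:380],(800,550),interpolation=cv2.INTER_CUBIC))
for c in("top","side"):
  for n in("cradle","knob_center","post_top","cylinder_center","slot_side","slot_range","air_cylinder","pliers","chisel","spanner"):
    for r in finder.spot_in(n,c)[:3]: 
        w=world(c,r["xyz"]);print(c,n,round(r["p"],2),w.round(4),proj(c,w).round())
E
```

```text
top cradle 0.93 [0.5127 0.1548 0.0129] [221. 265.]
top knob_center 0.62 [0.5009 0.1836 0.0764] [205. 268.]
top post_top 0.64 [0.5117 0.1523 0.0183] [222. 266.]
top cylinder_center 0.9 [ 0.5648 -0.2258  0.0408] [370. 241.]
top cylinder_center 0.59 [ 0.5307 -0.4344  0.0294] [451. 253.]
top slot_side 0.67 [0.5116 0.1537 0.0124] [222. 266.]
top slot_range 0.97 [0.5131 0.1492 0.0126] [224. 265.]
top air_cylinder 0.72 [ 0.5305 -0.4382  0.0303] [453. 253.]
top air_cylinder 0.7 [ 0.5651 -0.226   0.0398] [370. 241.]
top pliers 0.95 [ 0.7251 -0.2787  0.0098] [387. 182.]
top pliers 0.34 [ 0.7008 -0.0246  0.0143] [290. 192.]
top chisel 0.57 [ 0.7014 -0.0238  0.0118] [290. 192.]
top chisel 0.55 [0.5142 0.1525 0.0151] [222. 265.]
top spanner 0.69 [0.5034 0.1823 0.0725] [206. 267.]
top spanner 0.52 [ 0.3811 -0.4136  0.0073] [444. 312.]
side cradle 0.68 [0.5244 0.1781 0.0327] [309. 216.]
side knob_center 0.54 [0.4747 0.1746 0.0733] [291. 203.]
side post_top 0.79 [0.5262 0.1777 0.0347] [310. 216.]
side cylinder_center 0.82 [ 0.5658 -0.2615  0.0415] [314. 299.]
side cylinder_center 0.68 [ 0.7258 -0.2933  0.0111] [398. 322.]
side cylinder_center 0.67 [ 0.5334 -0.4548  0.0296] [286. 369.]
side slot_side 0.66 [0.5242 0.1792 0.0337] [309. 216.]
side slot_side 0.25 [0.4748 0.1757 0.0764] [291. 201.]
side slot_range 0.89 [0.5209 0.1759 0.037 ] [308. 215.]
side air_cylinder 0.81 [ 0.5316 -0.4562  0.0281] [285. 370.]
side air_cylinder 0.65 [ 0.5639 -0.2572  0.0373] [313. 299.]
side pliers 0.34 [0.5208 0.176  0.0337] [308. 216.]
side chisel 0.78 [ 0.703  -0.0357  0.0115] [379. 259.]
side spanner 0.72 [ 0.3862 -0.4203  0.0092] [203. 363.]
```

View pics/c1.png

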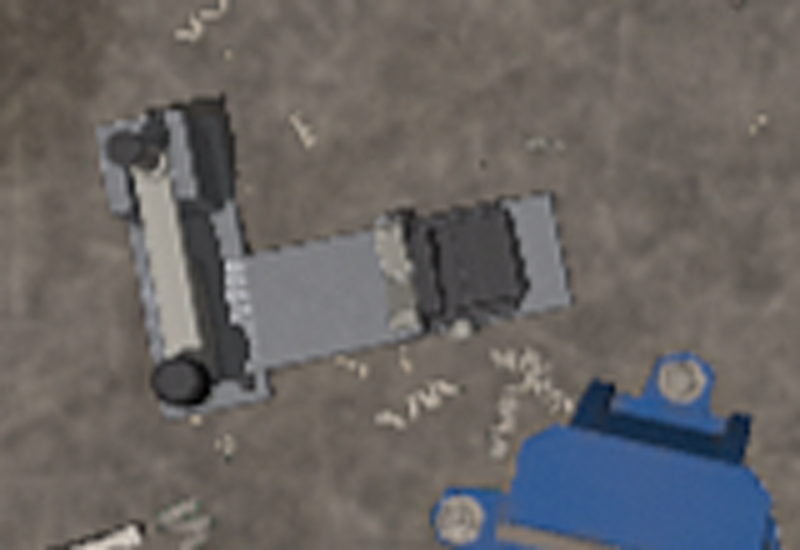

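View pics/c2.png

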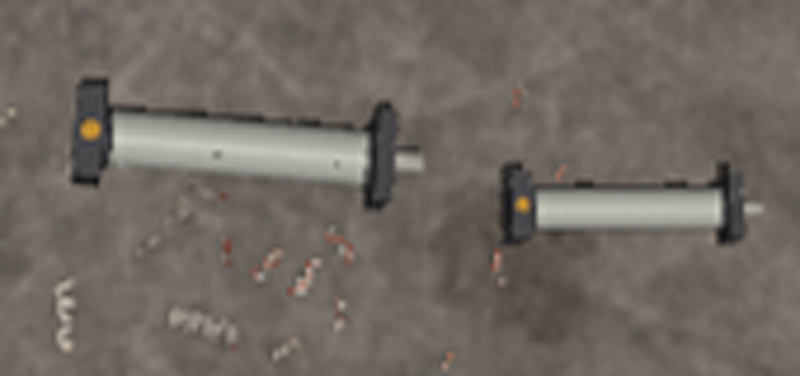

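View pics/c3.png

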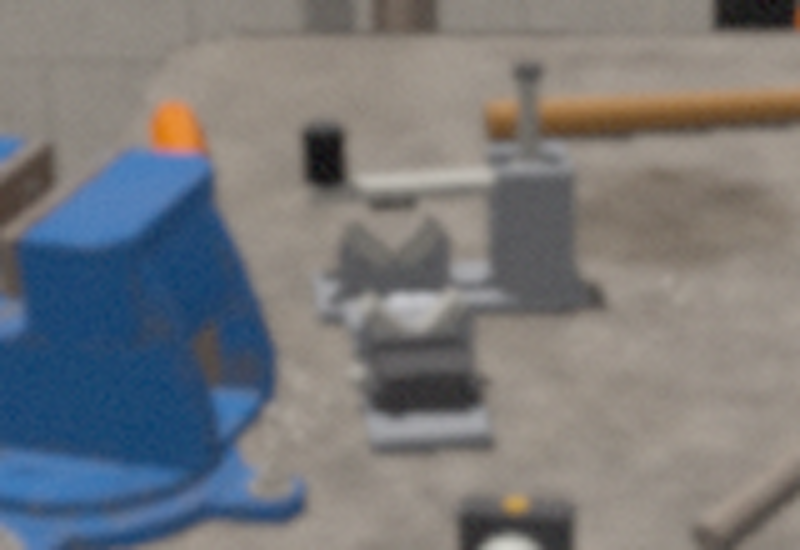

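```bash
python3 - <<'E'
from h import *
k=pix2w("top",206.4,286.1,z=.105);q=pix2w("top",195,239.6,z=.133)
print(k,q,np.linalg.norm((k-q)[:2]))
# side: knob in crop (324,155), post top (528,70)
for nm,u,v,z in(("k",220+324/5-.4,165+155/5-.4,.089),("p",220+528/5-.4,165+68/5-.4,.133)):
    print(nm,pix2w("side",u,v,z=z))
# depth clouds
d=np.load("/tmp/top_d.npy")
vs,us=np.mgrid[215:310,175:300]
i=optics.camera_info("top")
r=np.stack([us,vs,np.ones_like(us)],-1)@np.linalg.inv(i["K"]).T*d[215:310,175:300][...,None]
W=(r-i["t"])@i["R"]
print("bench z",np.median(W[:20,60:,2]))
z=W[...,2]
for lo,hi in((.12,.15),(.095,.115),(.066,.09),(.04,.06),(.025,.04),(.004,.02)):
    m=(z>lo)&(z<hi); pts=W[m]; 
    print(lo,hi,m.sum(),pts.mean(0).round(4),pts.min(0).round(3),pts.max(0).round(3), us[m].mean().round(1),vs[m].mean().round(1))
np.save("/tmp/W.npy",W)
# cylinder
E
```

```text
[0.45455703 0.17489569 0.105     ] [0.56399626 0.19723355 0.133     ] 0.11169567333594696
k [0.45702181 0.18720957 0.089     ]
p [0.56794329 0.20320677 0.133     ]
bench z 6.676815711049387e-05
0.12 0.15 160 [0.4579 0.0396 0.1392] [ 0.395 -0.049  0.12 ] [0.575 0.208 0.15 ] 261.6 282.9
0.095 0.115 125 [0.4603 0.1279 0.106 ] [ 0.428 -0.047  0.095] [0.57  0.2   0.115] 226.0 283.3
0.066 0.09 532 [0.5341 0.1861 0.0759] [ 0.445 -0.027  0.066] [0.591 0.225 0.09 ] 204.4 254.7
0.04 0.06 175 [0.5083 0.0939 0.0467] [ 0.439 -0.045  0.04 ] [0.59  0.216 0.06 ] 243.4 265.4
0.025 0.04 433 [0.5168 0.0726 0.0328] [ 0.439 -0.037  0.025] [0.59  0.217 0.04 ] 252.4 262.4
0.004 0.02 2659 [0.5126 0.1146 0.009 ] [ 0.399 -0.046  0.004] [0.648 0.278 0.02 ] 237.3 265.3
```

```bash
cat >> h.py <<'E'
def frame(x,y,th):
    T=np.eye(4);c,s=np.cos(th),np.sin(th);T[:2,:2]=[[c,-s],[s,c]];T[:2,3]=x,y;return T
def overlay(c,img,T,roi,S,segs,name):
    x0,y0,x1,y1=roi
    a=cv2.resize(img[y0:y1,x0:x1],None,fx=S,fy=S,interpolation=cv2.INTER_CUBIC)
    for P,Q,col in segs:
        e=[((proj(c,(T@np.r_[X,1])[:3])-[x0,y0]+.5)*S).astype(int) for X in(P,Q)]
        cv2.line(a,tuple(map(int,e[0])),tuple(map(int,e[1])),col,1,cv2.LINE_AA)
    cv2.imwrite(name,a)
def box(x0,x1,y0,y1,z,col):
    p=[(x0,y0,z),(x1,y0,z),(x1,y1,z),(x0,y1,z)]
    return [(p[i],p[(i+1)%4],col) for i in range(4)]
def circ(x,y,z,r,col,n=16):
    a=np.linspace(0,2*np.pi,n+1);p=[(x+r*np.cos(t),y+r*np.sin(t),z) for t in a]
    return [(p[i],p[i+1],col) for i in range(n)]
def cradle_segs():
    return box(.054,.098,.03,.074,.081,(0,255,0))+circ(-.036,.052,.105,.0125,(0,0,255))+circ(.076,.052,.133,.006,(0,0,255))+box(-.03,.03,.044,.058,.05,(255,255,0))+[((0,-.12,.033),(0,.06,.033),(255,0,255))]+box(-.036,.076,.043,.061,.073,(0,200,255))
E
cat > ov.py <<'E'
from h import *
import sys
x,y,th=map(float,sys.argv[1:4])
T=frame(x,y,th)
overlay("top",np.load("/tmp/top_p.npy"),T,(170,210,300,310),6,cradle_segs(),"pics/%s_t.png"%sys.argv[4])
overlay("side",np.load("/tmp/side_p.npy"),T,(270,165,370,265),6,cradle_segs(),"pics/%s_s.png"%sys.argv[4])
E
python3 - <<'E'
import numpy as np
k=np.array([0.45455703,0.17489569]);q=np.array([0.56399626,0.19723355])
x=(q-k)/np.linalg.norm(q-k);th=np.arctan2(x[1],x[0]);y=np.array([-x[1],x[0]])
mid=(k+q)/2
o=mid-.02*x-.052*y
print(o,th,np.degrees(th))
E
python3 ov.py 0.5 0.131 0.2 o1
```

```text
[0.50008009 0.13111534] 0.20134626034202144 11.536290938340132
```

View pics/o1_t.png

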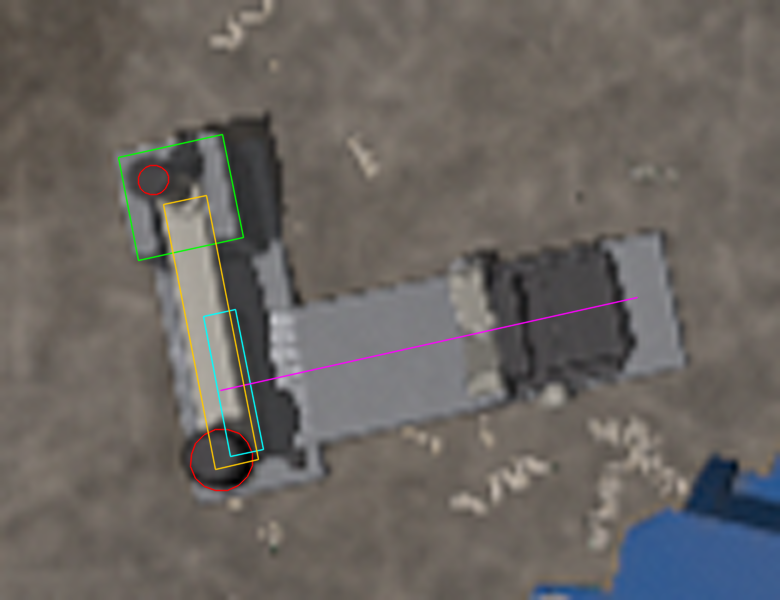

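View pics/o1_s.png

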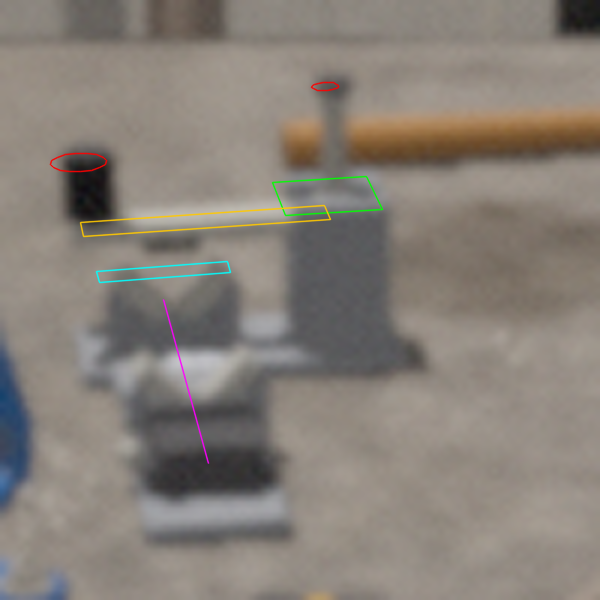

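```bash
python3 - <<'E'
from h import *
p=np.load("/tmp/top_p.npy")
a=p[240:290,225:295].astype(float); a=np.clip((a-20)*2.2,0,255).astype(np.uint8)
cv2.imwrite("pics/hb.png",cv2.resize(a,None,fx=11,fy=11,interpolation=cv2.INTER_CUBIC))
W=np.load("/tmp/W.npy")
T=np.linalg.inv(frame(.5,.131,.2))
C=W@T[:3,:3].T+T[:3,3]
m=(abs(C[...,0])<.022)
for y in np.arange(-.125,-.02,.0025):
    k=m&(abs(C[...,1]-y)<.00125); print(round(y,4),k.sum(),C[k][:,2].mean().round(4) if k.any() else '',end=' | ')
d=np.load("/tmp/top_d.npy")
vs,us=np.mgrid[0:480,0:640]
i=optics.camera_info("top")
A=((np.stack([us,vs,np.ones_like(us)],-1)@np.linalg.inv(i["K"]).T*d[...,None])-i["t"])@i["R"]
m=(A[...,0]>.3)&(A[...,0]<.5)&(A[...,1]>-.1)&(A[...,1]<.1)&(A[...,2]>.02);q=A[m];print("vise",q.min(0),q.max(0))
# cylinder
m=(A[...,0]>.5)&(A[...,0]<.65)&(A[...,1]>-.34)&(A[...,1]<-.12)&(A[...,2]>.03);q=A[m]
print(len(q),q.mean(0),q.min(0),q.max(0))
t=q[(q[:,2]<.0435)]
E
```

```text
-0.125 14 0.01 | -0.1225 17 0.0095 | -0.12 16 0.0101 | -0.1175 17 0.0106 | -0.115 16 0.0095 | -0.1125 16 0.0105 | -0.11 27 0.0248 | -0.1075 20 0.0321 | -0.105 15 0.0323 | -0.1025 17 0.0331 | -0.1 18 0.0336 | -0.0975 16 0.0324 | -0.095 19 0.0333 | -0.0925 14 0.0329 | -0.09 19 0.032 | -0.0875 19 0.0319 | -0.085 17 0.0333 | -0.0825 8 0.0323 | -0.08 13 0.0157 | -0.0775 17 0.0151 | -0.075 16 0.016 | -0.0725 16 0.0153 | -0.07 28 0.0229 | -0.0675 16 0.0311 | -0.065 18 0.0335 | -0.0625 17 0.0341 | -0.06 18 0.0326 | -0.0575 22 0.0373 | -0.055 19 0.0398 | -0.0525 17 0.0383 | -0.05 17 0.0382 | -0.0475 18 0.0409 | -0.045 14 0.04 | -0.0425 0  | -0.04 13 0.0107 | -0.0375 17 0.0109 | -0.035 18 0.011 | -0.0325 14 0.0107 | -0.03 14 0.0103 | -0.0275 18 0.0102 | -0.025 17 0.0106 | -0.0225 15 0.0103 | vise [ 0.30003539 -0.09970826  0.02003795] [0.49991055 0.08530818 0.16102938]
860 [ 0.56635958 -0.22476829  0.04134334] [ 0.53393685 -0.32679215  0.03009688] [ 0.60117534 -0.13759499  0.05937118]
```

View pics/hb.png

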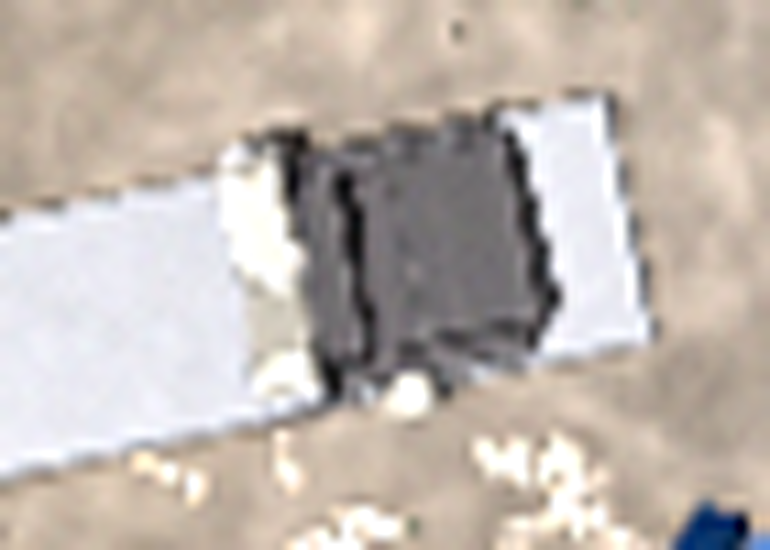

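```bash
cat > cyl.py <<'E'
from h import *
import sys
def fit(d,xr,yr):
    vs,us=np.mgrid[0:480,0:640]; i=optics.camera_info("top")
    A=((np.stack([us,vs,np.ones_like(us)],-1)@np.linalg.inv(i["K"]).T*d[...,None])-i["t"])@i["R"]
    return A
if __name__=="__main__":
    A=fit(np.load("/tmp/top_d.npy"),0,0)
    m=(A[...,0]>.5)&(A[...,0]<.65)&(A[...,1]>-.34)&(A[...,1]<-.12)&(A[...,2]>.03)
    vs,us=np.nonzero(m)
    q=A[m]
    caps=q[q[:,2]>.046]
    for lo,hi in((-.17,-.12),(-.33,-.28)):
        c=caps[(caps[:,1]>lo)&(caps[:,1]<hi)]; print(len(c),c.mean(0),c.min(0),c.max(0))
    t=q[(q[:,1]>-.27)&(q[:,1]<-.17)&(q[:,2]<.045)]
    pf=np.polyfit(t[:,1],t[:,0],1); print("tube x(y)",pf,np.degrees(np.arctan(pf[0])), t.shape)
    for nm,u,v in(("rear",339.1-.4,237.8-.4),("fl",401-.4,242.5-.4)): print(nm,pix2w("top",u,v,z=.05))
E
python3 cyl.py
```

```text
117 [ 0.57489689 -0.14735497  0.05100483] [ 0.54938633 -0.16849324  0.04610764] [ 0.60000444 -0.13759499  0.05937118]
76 [ 0.55783397 -0.30418414  0.0508485 ] [ 0.53393685 -0.31055102  0.04600435] [ 0.58226572 -0.28976442  0.05682841]
tube x(y) [0.10214663 0.58934798] 5.832341983165502 (409, 3)
rear [ 0.57384664 -0.14745854  0.05      ]
fl [ 0.55862676 -0.30328354  0.05      ]
```

```bash
cat >> h.py <<'E'
from scipy.spatial.transform import Rotation as Ro
def down(az):
    a=np.radians(az);x=np.array([np.cos(a),np.sin(a),0]);z=np.array([0,0,-1.]);return np.stack([x,np.cross(z,x),z],1)
def plan(p,az,s=None):
    s=s or bot.sense();R=s["orientation"]
    d=R.T@(np.asarray(p)-s["tcp_pos"]); rv=Ro.from_matrix(R.T@down(az)).as_rotvec()
    print("t",round(s["t"],2),"tcp",s["tcp_pos"].round(4),"az",np.degrees(np.arctan2(R[1,0],R[0,0])).round(2),"F",s["force"].round(2),"w",round(s["gripper_width"],4),"j",s["joint_positions"].round(0))
    print("move",d.round(4),rv.round(4)); return d,rv
E
python3 -c "
from h import *
plan([.5,-.2,.26],20)
plan([.4546,.1749,.2],101.5)"
```

```text
t 1.1 tcp [ 0.2763 -0.5607  0.1986] az -63.77 F [-0.33 -0.92 -0.24] w 0.0854 j [ 66.  39. -11.  90.   9.  52. -12.]
move [-0.2246 -0.3601 -0.0614] [ 1.000e-04 -1.000e-04 -1.462e+00]
t 1.1 tcp [ 0.2763 -0.5607  0.1986] az -63.77 F [-0.33 -0.92 -0.24] w 0.0854 j [ 66.  39. -11.  90.   9.  52. -12.]
move [-0.581  -0.4851 -0.0014] [ 2.0000e-04 -0.0000e+00 -2.8845e+00]
```

apply_moves:
  moves:
    - [-0.225,-0.36,-0.062,0,0,-1.46,0.0854]
    - [-0.225,-0.36,-0.062,0,0,-1.46,0.0854]
    - [-0.225,-0.36,-0.062,0,0,-1.46,0.0854]
    - [-0.225,-0.36,-0.062,0,0,-1.46,0.0854]
    - [-0.225,-0.36,-0.062,0,0,-1.46,0.0854]
    - [-0.225,-0.36,-0.062,0,0,-1.46,0.0854]
    - [-0.225,-0.36,-0.062,0,0,-1.46,0.0854]
    - [-0.225,-0.36,-0.062,0,0,-1.46,0.0854]

```text
t: 1.9
tcp_pos: [0.4854, -0.2225, 0.257]
orientation: [[0.996, 0.093, 0.001], [0.093, -0.996, -0.001], [0.0, 0.001, -1.0]]
force: [0.7, -0.1, 0.4]
gripper_width: 0.0854
```

```bash
python3 -c "
from h import *
plan([.4546,.1749,.26],101.5)"
```

```text
t 1.9 tcp [ 0.4854 -0.2225  0.257 ] az 5.32 F [ 0.69 -0.09  0.42] w 0.0854 j [ 39.  31. -32. 100.  19.  54.   5.]
move [ 0.0062 -0.3986 -0.0033] [ 1.0000e-03  2.0000e-04 -1.6787e+00]
```

apply_moves:
  moves:
    - [0.006,-0.398,-0.003,0,0,-1.68,0.0854]
    - [0.006,-0.398,-0.003,0,0,-1.68,0.0854]
    - [0.006,-0.398,-0.003,0,0,-1.68,0.0854]
    - [0.006,-0.398,-0.003,0,0,-1.68,0.0854]
    - [0.006,-0.398,-0.003,0,0,-1.68,0.0854]
    - [0.006,-0.398,-0.003,0,0,-1.68,0.0854]
    - [0.006,-0.398,-0.003,0,0,-1.68,0.0854]
    - [0.006,-0.398,-0.003,0,0,-1.68,0.0854]

```text
t: 2.7
tcp_pos: [0.4558, 0.1748, 0.2597]
orientation: [[0.274, 0.962, 0.001], [0.962, -0.274, -0.0], [0.0, 0.001, -1.0]]
force: [0.9, -0.6, 0.5]
gripper_width: 0.0852
```

```bash
python3 -c "
from h import *
plan([.4546,.1749,.16],101.5)"
```

```text
t 2.7 tcp [0.4558 0.1748 0.2597] az 74.08 F [ 0.91 -0.57  0.48] w 0.0852 j [  6.  31. -51. 107.  29.  56.  16.]
move [-0.0002 -0.0013  0.0997] [ 1.000e-03  1.000e-04 -4.786e-01]
```

apply_moves:
  moves:
    - [0,-0.001,0.05,0,0,-0.15,0.06]
    - [0,-0.001,0.1,0,0,-0.3,0.06]
    - [0,-0.001,0.1,0,0,-0.44,0.06]
    - [0,-0.001,0.1,0,0,-0.479,0.06]
    - [0,-0.001,0.1,0,0,-0.479,0.06]

```text
t: 3.2
tcp_pos: [0.455, 0.1732, 0.159]
orientation: [[-0.194, 0.981, -0.001], [0.981, 0.194, 0.0], [0.0, -0.001, -1.0]]
force: [-0.8, -0.6, 0.1]
gripper_width: 0.06
```

```bash
python3 - <<'E'
from h import *
for c in ("side","top"):
    p,d=optics.read_camera(c); np.save(f"/tmp/{c}_p1.npy",p)
    x0,y0=(230,120) if c=="side" else (150,220)
    a=cv2.resize(p[y0:y0+130,x0:x0+160],None,fx=5,fy=5,interpolation=cv2.INTER_CUBIC)
    s=bot.sense();T=s["tcp_pos"]
    for X,col in((T,(0,0,255)),([.4546,.1749,.105],(0,255,0)),([.4546,.1749,.073],(0,255,0))):
        e=((proj(c,X)-[x0,y0]+.5)*5).astype(int);cv2.circle(a,tuple(map(int,e)),4,col,1)
    cv2.imwrite(f"pics/{c}1.png",a)
plan([.4546,.1749,.12],101.5)
E
```

```text
t 3.3 tcp [0.4553 0.1732 0.1596] az 101.1 F [-0.18 -0.7   0.78] w 0.0599 j [  5.  41. -52. 114.  44.  47.  29.]
move [ 0.0019 -0.0004  0.0396] [ 0.0005  0.     -0.0071]
```

View pics/side1.png

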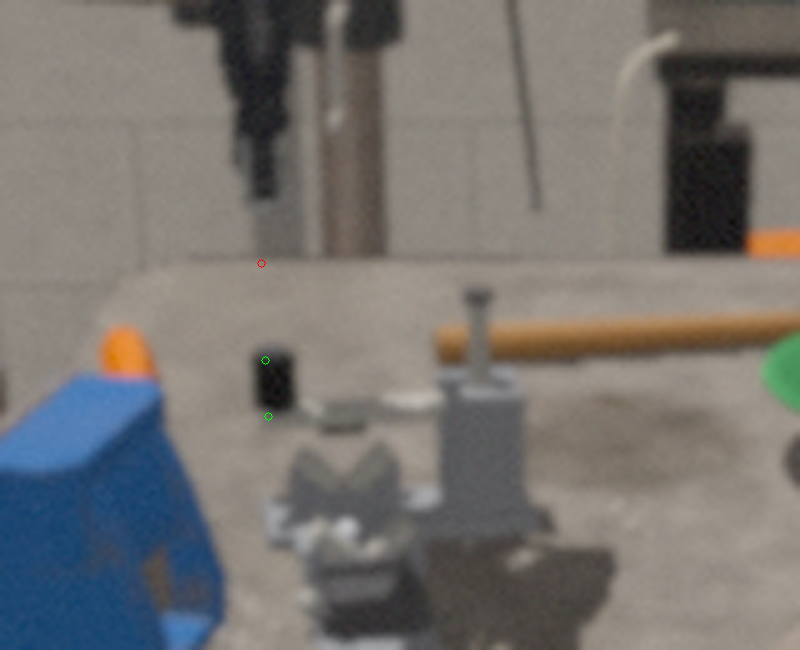

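View pics/top1.png

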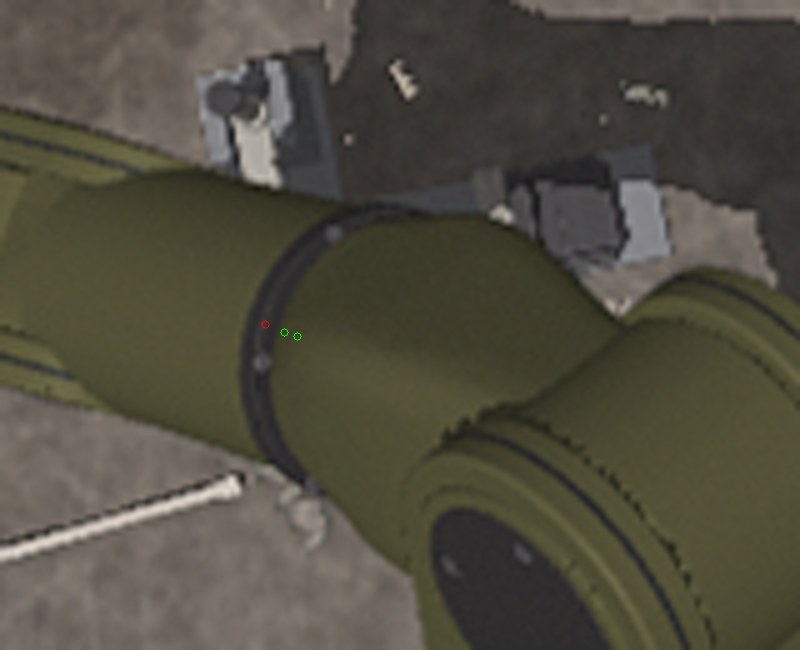

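```bash
python3 - <<'E'
from h import *
p=np.load("/tmp/side_p1.npy")
a=p[130:210,255:335]
cv2.imwrite("pics/z1.png",cv2.resize(np.clip((a.astype(float)-10)*1.6,0,255).astype(np.uint8),None,fx=7,fy=7,interpolation=cv2.INTER_CUBIC))
p=np.load("/tmp/side_p.npy")
a=p[130:210,255:335]
cv2.imwrite("pics/z0.png",cv2.resize(np.clip((a.astype(float)-10)*1.6,0,255).astype(np.uint8),None,fx=7,fy=7,interpolation=cv2.INTER_CUBIC))
E
```

```text
(no output)
```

View pics/z1.png

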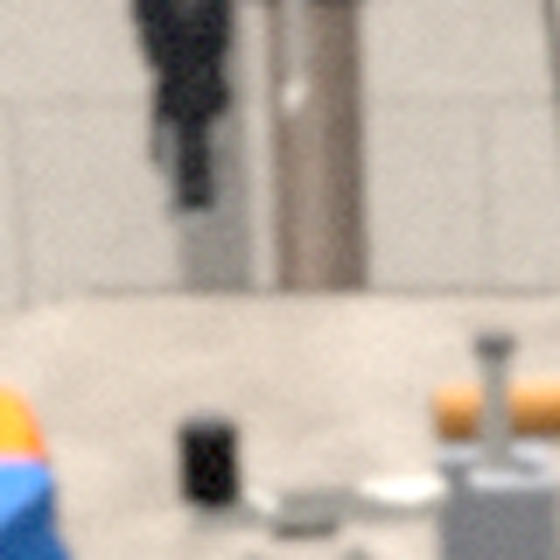

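View pics/z0.png

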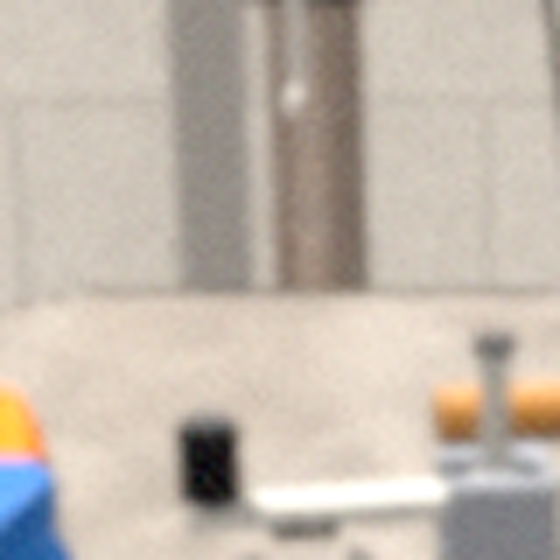

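```bash
python3 - <<'E'
from h import *
a=np.load("/tmp/side_p1.npy").astype(int);b=np.load("/tmp/side_p.npy").astype(int)
d=abs(a-b).sum(2)[100:210,220:380]
cv2.imwrite("pics/df.png",cv2.resize(np.clip(d*3,0,255).astype(np.uint8),None,fx=5,fy=5,interpolation=cv2.INTER_NEAREST))
p,dd=optics.read_camera("side")
for r in range(140,176,2): print(r,dd[r,274:292:2].round(2))
E
```

```text
140 [2.93 1.32 1.22 1.31 1.31 2.94 1.22 2.92 2.94]
142 [2.96 1.31 1.22 1.22 1.22 1.22 1.22 2.92 2.93]
144 [2.96 1.25 1.22 1.22 1.23 1.23 1.23 2.92 2.96]
146 [2.93 1.32 1.24 1.23 1.24 1.24 2.96 2.94 2.96]
148 [2.95 1.32 1.25 1.25 1.25 1.25 1.26 2.95 2.94]
150 [2.98 2.96 1.26 1.25 1.25 0.   1.26 2.96 2.97]
152 [2.96 2.97 1.26 1.25 1.25 1.25 1.26 2.97 2.97]
154 [2.96 2.97 1.26 1.25 1.25 1.25 1.27 2.95 2.95]
156 [2.97 2.96 1.26 1.25 1.26 1.25 1.26 2.97 2.96]
158 [2.98 2.98 1.26 1.25 1.25 1.26 1.27 2.97 2.96]
160 [2.99 2.99 1.27 1.27 1.27 1.27 1.27 2.98 2.99]
162 [3.   2.99 2.99 3.01 2.98 2.99 2.99 2.99 2.97]
164 [3.01 3.   2.97 2.98 2.99 2.99 2.98 2.97 2.98]
166 [3.01 3.02 3.   2.99 2.98 2.99 3.   2.97 3.  ]
168 [3.   3.02 2.99 3.   2.99 3.02 3.02 3.   3.01]
170 [3.01 3.02 3.01 3.01 2.98 2.98 3.   3.   3.02]
172 [1.85 1.85 1.85 1.84 1.85 1.84 1.84 1.84 1.84]
174 [1.82 1.83 1.82 1.83 1.83 1.82 1.82 1.82 1.83]
```

View pics/df.png

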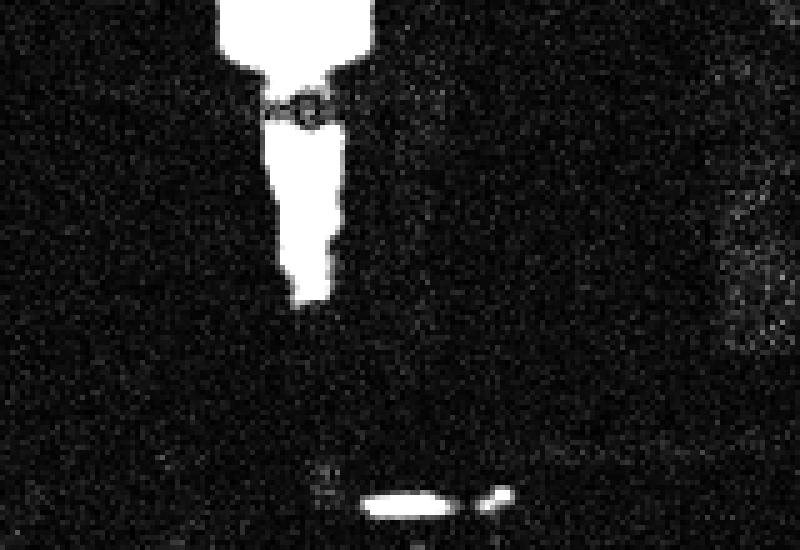

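```bash
python3 - <<'E'
from h import *
for d in(1.255,1.265): print(pix2w("side",282.5,161,d=d))
k=optics.camera_info("side"); print(k["R"]@[.4553,.1732,.16]+k["t"])
print(proj("side",[.4553,.1732-.04,.168]))
p,dd=optics.read_camera("side")
# knob and post measured w/ depth
print(dd[188:206:2,282:290].round(3))
for v in range(190,204,2): print(pix2w("side",285.2,v,d=float(np.median(dd[v,283:288]))).round(4))
E
```

```text
[0.46523561 0.1253495  0.20355337]
[0.46390948 0.13501835 0.20076184]
[-0.10024247 -0.17851178  1.31726793]
[279.71102422 173.6885071 ]
[[1.678 1.671 1.353 1.353 1.677 1.686 1.684 1.68 ]
 [1.338 1.348 1.341 1.344 1.343 1.343 1.351 1.669]
 [1.339 1.338 1.331 1.336 1.341 1.341 1.342 1.649]
 [1.344 1.339 1.341 1.344 1.343 1.346 1.345 1.62 ]
 [1.343 1.34  1.344 1.343 1.34  1.348 1.351 1.612]
 [1.347 1.343 1.345 1.344 1.349 1.351 1.348 1.596]
 [1.346 1.348 1.346 1.349 1.354 1.351 1.353 1.366]
 [1.35  1.35  1.348 1.354 1.357 1.352 1.353 1.353]
 [1.352 1.356 1.358 1.363 1.36  1.358 1.354 1.356]]
[0.4612 0.1779 0.1083]
[0.4619 0.1707 0.1052]
[0.4613 0.1731 0.0987]
[0.4613 0.1712 0.0937]
[0.4611 0.1706 0.0882]
[0.4606 0.1725 0.0818]
[0.4603 0.1725 0.076 ]
```

```bash
python3 - <<'E'
from h import *
print(proj("side",[.276,-.561,.199]),proj("top",[.276,-.561,.199]))
b=np.load("/tmp/side_p.npy"); d=np.load("/tmp/side_d.npy")
for r in range(280,320,3): print(r,d[r,40:84:4].round(2))
cv2.imwrite("pics/g0.png",cv2.resize(b[200:320,0:120],None,fx=5,fy=5))
k=optics.camera_info("side"); print(k["R"]@[.276,-.561,.199]+k["t"])
E
```

```text
[ 72.61481533 314.14434949] [530.95706464 357.64366117]
280 [1.14 1.14 0.57 0.57 0.57 0.57 0.57 0.58 1.13 1.14 1.13]
283 [1.13 1.13 0.57 0.57 0.57 0.57 0.57 0.58 1.12 1.12 1.12]
286 [1.11 1.11 1.11 0.57 0.57 0.57 0.57 0.58 1.11 1.11 1.11]
289 [1.11 1.12 1.12 0.58 0.57 0.57 0.57 0.58 1.11 1.11 1.11]
292 [1.12 1.12 1.12 0.58 0.57 0.58 0.58 0.58 0.59 1.11 1.11]
295 [1.12 1.12 1.12 0.58 0.57 0.58 0.58 0.58 0.59 1.12 1.12]
298 [1.18 1.17 1.17 0.58 0.58 0.58 0.58 0.59 0.59 1.17 1.17]
301 [1.18 1.18 1.18 1.18 0.58 0.58 0.59 1.17 1.18 1.17 1.17]
304 [1.18 1.18 1.18 1.18 1.18 1.18 1.18 1.18 1.18 1.18 1.18]
307 [1.19 1.19 1.18 1.19 1.19 1.18 1.18 1.18 1.18 1.18 1.17]
310 [1.19 1.18 1.19 1.18 1.18 1.19 1.19 1.18 1.18 1.18 1.18]
313 [1.19 1.19 1.19 1.19 1.19 1.19 1.19 1.19 1.19 1.19 1.18]
316 [1.2  1.2  1.2  1.2  1.19 1.19 1.19 1.19 1.19 1.19 1.19]
319 [2.39 1.2  1.2  1.2  1.2  1.2  1.2  1.2  1.19 1.2  1.19]
[-0.31977174  0.09614476  0.64712629]
```

View pics/g0.png

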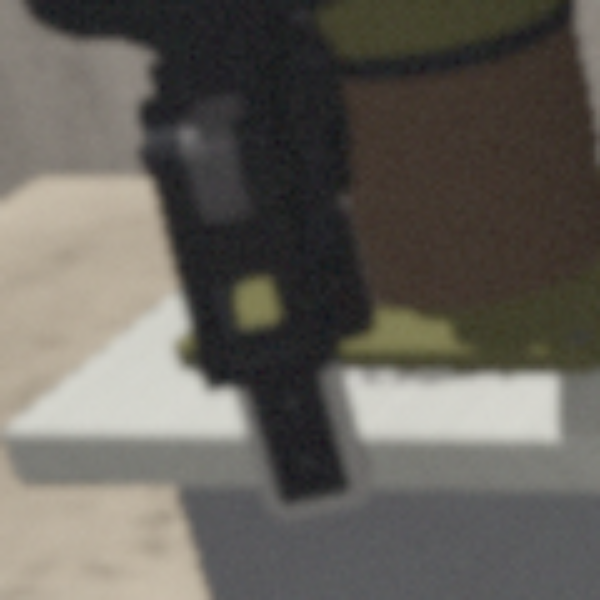

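apply_moves:
  moves:
    - [0.002,0,0.03,0,0,0,0.05]
    - [0.002,0,0.06,0,0,0,0.05]
    - [0.002,0,0.06,0,0,0,0.05]

```text
t: 3.7
tcp_pos: [0.4531, 0.1735, 0.0972]
orientation: [[-0.194, 0.981, -0.004], [0.981, 0.194, -0.003], [-0.003, -0.005, -1.0]]
force: [-0.7, -1.1, -0.3]
gripper_width: 0.0503
```

```bash
python3 - <<'E'
from h import *
p,d=optics.read_camera("side")
cv2.imwrite("pics/z2.png",cv2.resize(p[130:210,255:335],None,fx=7,fy=7,interpolation=cv2.INTER_CUBIC))
plan([.4546,.1749,.077],101.5)
for r in range(176,200,2): print(r,d[r,276:294:2].round(3))
E
```

```text
t 3.75 tcp [0.4539 0.1745 0.0988] az 101.19 F [-0.31  0.27  0.56] w 0.05 j [  1.  46. -46. 117.  52.  40.  22.]
move [0.0003 0.0008 0.0218] [-0.0024  0.0014 -0.0054]
176 [1.797 1.289 1.287 1.284 1.286 1.286 1.796 1.794 1.798]
178 [1.788 1.295 1.285 1.285 1.284 1.298 1.773 1.777 1.777]
180 [1.764 1.756 1.283 1.293 1.289 1.297 1.754 1.759 1.751]
182 [1.743 1.744 1.293 1.287 1.295 1.297 1.734 1.735 1.735]
184 [1.712 1.718 1.301 1.301 0.    1.3   1.721 1.715 1.716]
186 [1.699 1.705 1.698 1.705 1.702 1.697 1.7   1.696 1.698]
188 [1.685 1.685 1.68  1.686 1.36  1.681 1.681 1.678 1.675]
190 [1.66  1.663 1.352 1.341 1.342 1.337 1.344 1.662 1.663]
192 [1.648 1.652 1.343 1.346 1.337 1.34  1.344 1.647 1.642]
194 [1.629 1.628 1.339 1.34  1.342 1.341 1.35  1.627 1.629]
196 [1.607 1.613 1.351 1.343 1.341 1.344 1.352 1.611 1.605]
198 [1.593 1.596 1.348 1.347 1.345 1.346 1.353 1.592 1.588]
```

View pics/z2.png

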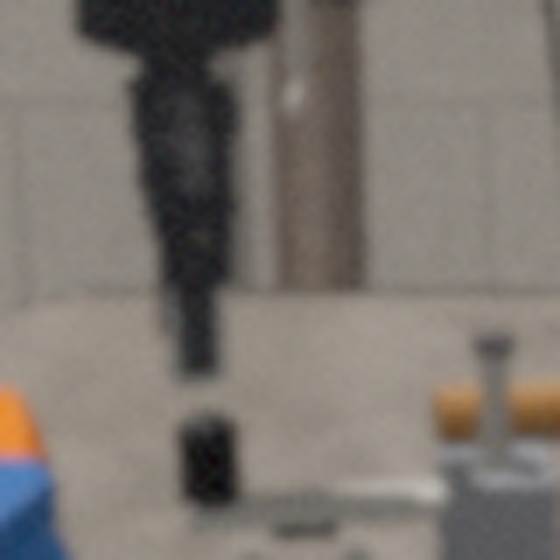

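apply_moves:
  moves:
    - [0.001,0.001,0.022,0,0,0,0.05]
    - [0.001,0.001,0.022,0,0,0,0.05]

```text
t: 3.95
tcp_pos: [0.4555, 0.1761, 0.0775]
orientation: [[-0.194, 0.981, -0.0], [0.981, 0.194, -0.001], [-0.001, -0.0, -1.0]]
force: [-0.3, -0.6, -0.3]
gripper_width: 0.0497
```

```bash
python3 - <<'E'
from h import *
p,d=optics.read_camera("side")
cv2.imwrite("pics/z3.png",cv2.resize(p[130:210,255:335],None,fx=7,fy=7,interpolation=cv2.INTER_CUBIC))
plan([.4546,.1749,.077],101.5)
E
```

```text
t 4.0 tcp [0.4557 0.1764 0.0782] az 101.18 F [0.06 0.96 0.65] w 0.0499 j [ -0.  47. -44. 118.  55.  38.  19.]
move [-0.0013 -0.0013  0.0012] [ 0.0004  0.0003 -0.0055]
```

View pics/z3.png

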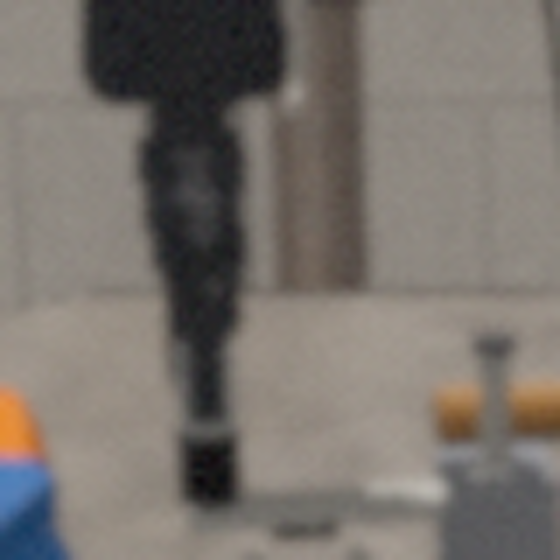

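apply_moves:
  moves:
    - [-0.001,-0.001,0,0,0,0,0.035]
    - [-0.001,-0.001,0,0,0,0,0.02]
    - [-0.001,-0.001,0,0,0,0,0.02]
    - [-0.001,-0.001,0,0,0,0,0.02]
  grip_force: 20

```text
t: 4.4
tcp_pos: [0.455, 0.1752, 0.0779]
orientation: [[-0.194, 0.981, 0.001], [0.981, 0.194, 0.0], [0.0, 0.001, -1.0]]
force: [-0.6, -0.2, -0.5]
gripper_width: 0.0197
```

```bash
python3 - <<'E'
from h import *
p,d=optics.read_camera("side")
cv2.imwrite("pics/z4.png",cv2.resize(p[130:210,255:335],None,fx=7,fy=7,interpolation=cv2.INTER_CUBIC))
plan([.4546,.1749,.077],101.5)
E
```

```text
t 4.45 tcp [0.4549 0.1752 0.0777] az 101.17 F [-0.03  0.05  0.23] w 0.0201 j [ -0.  47. -44. 118.  56.  38.  19.]
move [-0.0002 -0.0003  0.0007] [ 0.0006 -0.     -0.0057]
```

View pics/z4.png

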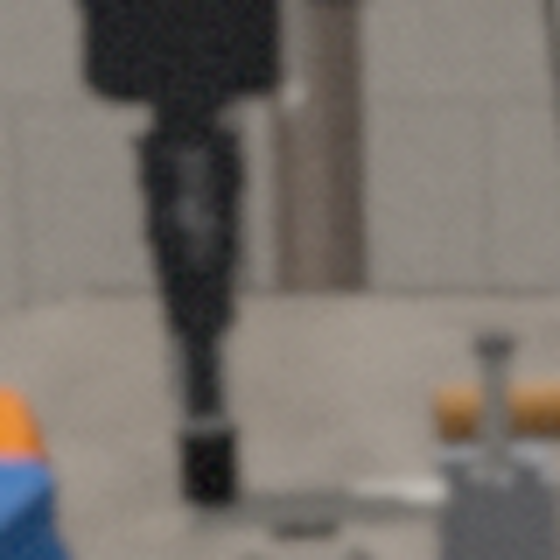

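apply_moves:
  moves:
    - [0,0,0.001,0,0,0,0.012]
    - [0,0,0.002,0,0,0,0.012]
    - [0,0,0.003,0,0,0,0.012]
    - [0,0,0.004,0,0,0,0.012]

```text
t: 4.85
tcp_pos: [0.4546, 0.1751, 0.0732]
orientation: [[-0.194, 0.981, -0.0], [0.981, 0.194, -0.0], [-0.0, -0.0, -1.0]]
force: [0.5, -0.0, 0.0]
gripper_width: 0.0119
```

apply_moves:
  moves:
    - [0,0,0.001,0,0,0,0.012]
    - [0,0,0.002,0,0,0,0.012]
    - [0,0,0.003,0,0,0,0.012]

```text
t: 5.15
tcp_pos: [0.4538, 0.1759, 0.0713]
orientation: [[-0.195, 0.981, -0.0], [0.981, 0.195, 0.001], [0.001, -0.0, -1.0]]
force: [-5.2, -1.7, 18.1]
gripper_width: 0.0121
```

apply_moves:
  moves:
    - [0,0,-0.003,0,0,0,0.045]
    - [0,0,-0.01,0,0,0,0.045]
    - [0,0,-0.01,0,0,0,0.045]
    - [0,0,-0.01,0,0,0,0.045]

```text
t: 5.55
tcp_pos: [0.4548, 0.175, 0.0805]
orientation: [[-0.194, 0.981, 0.0], [0.981, 0.194, -0.0], [-0.0, 0.0, -1.0]]
force: [0.3, -0.4, -0.3]
gripper_width: 0.0449
```

```bash
python3 - <<'E'
from h import *
plan([.4546,.1749,.045],101.5)
E
```

```text
t 5.55 tcp [0.4548 0.175  0.0805] az 101.17 F [ 0.32 -0.41 -0.29] w 0.0449 j [ -0.  47. -44. 118.  55.  38.  19.]
move [-0.0001 -0.0003  0.0355] [ 0.0003  0.0001 -0.0058]
```

apply_moves:
  moves:
    - [0,0,0.01,0,0,0,0.045]
    - [0,0,0.02,0,0,0,0.045]
    - [0,0,0.03,0,0,0,0.045]
    - [0,0,0.0355,0,0,0,0.045]
    - [0,0,0.0355,0,0,0,0.045]

```text
t: 6.05
tcp_pos: [0.4539, 0.1748, 0.0437]
orientation: [[-0.194, 0.981, -0.002], [0.981, 0.194, -0.001], [-0.001, -0.002, -1.0]]
force: [0.3, -0.3, 0.3]
gripper_width: 0.0454
```

```bash
python3 - <<'E'
from h import *
p,d=optics.read_camera("side")
cv2.imwrite("pics/z5.png",cv2.resize(p[130:210,255:335],None,fx=7,fy=7,interpolation=cv2.INTER_CUBIC))
E
```

```text
(no output)
```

View pics/z5.png

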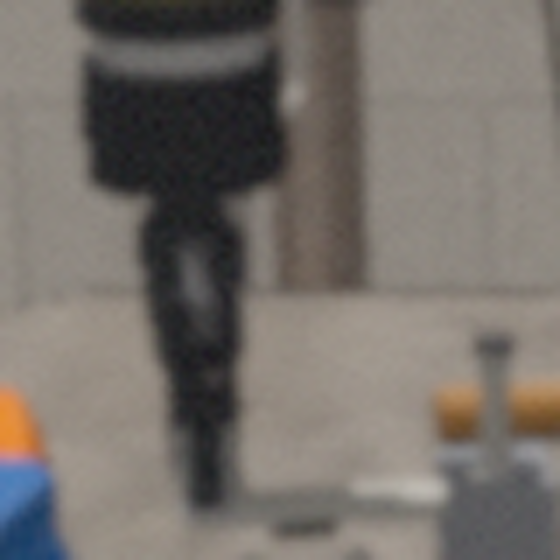

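apply_moves:
  moves:
    - [0,0,0,0,0,0,0.03]
    - [0,0,0,0,0,0,0.015]
    - [0,0,0,0,0,0,0.015]
    - [0,0,0,0,0,0,0.015]
  grip_force: 60

```text
t: 6.5
tcp_pos: [0.4546, 0.1754, 0.0452]
orientation: [[-0.194, 0.981, 0.0], [0.981, 0.194, 0.0], [0.0, 0.0, -1.0]]
force: [-1.8, 0.7, 2.1]
gripper_width: 0.0237
```

```bash
python3 - <<'E'
from h import *
plan([.4546,.1749,.045],101.5)
E
```

```text
t 6.5 tcp [0.4546 0.1754 0.0452] az 101.2 F [-1.8   0.74  2.06] w 0.0237 j [ -2.  50. -40. 119.  61.  35.  14.]
move [-0.0004 -0.0001  0.0002] [ 0.0004 -0.0003 -0.0052]
```

apply_moves:
  moves:
    - [0,0,-0.004,0,0,0,0.015]
    - [0,0,-0.008,0,0,0,0.015]
    - [0,0,-0.012,0,0,0,0.015]
    - [0,0,-0.016,0,0,0,0.015]
    - [0,0,-0.02,0,0,0,0.015]
    - [0,0,-0.024,0,0,0,0.015]
    - [0,0,-0.028,0,0,0,0.015]
    - [0,0,-0.03,0,0,0,0.015]

```text
t: 7.3
tcp_pos: [0.455, 0.1753, 0.0753]
orientation: [[-0.194, 0.981, 0.001], [0.981, 0.194, 0.0], [0.0, 0.001, -1.0]]
force: [3.3, 3.2, -8.8]
gripper_width: 0.0234
```

```bash
python3 - <<'E'
from h import *
p,d=optics.read_camera("side")
cv2.imwrite("pics/z6.png",cv2.resize(p[130:210,255:335],None,fx=7,fy=7,interpolation=cv2.INTER_CUBIC))
plan([.4546,.1749,.075],101.5)
E
```

```text
t 7.35 tcp [0.455  0.1752 0.0754] az 101.18 F [ 3.83  2.23 -9.28] w 0.0233 j [ -1.  47. -43. 118.  56.  38.  18.]
move [-0.0003 -0.0005  0.0004] [ 0.0008 -0.0002 -0.0056]
```

View pics/z6.png

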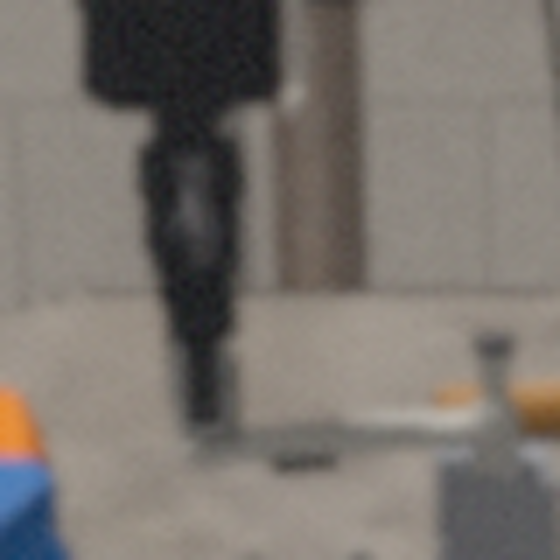

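apply_moves:
  moves:
    - [0.0134,0.0008,0,0,0,0.12,0.015]
    - [0.0266,0.0032,0,0,0,0.24,0.015]
    - [0.0395,0.0072,0,0,0,0.36,0.015]
    - [0.0517,0.0127,0,0,0,0.48,0.015]
    - [0.0632,0.0196,0,0,0,0.6,0.015]
    - [0.0739,0.0278,0,0,0,0.72,0.015]
    - [0.0834,0.0372,0,0,0,0.84,0.015]
    - [0.0917,0.0478,0,0,0,0.96,0.015]

```text
t: 8.15
tcp_pos: [0.4795, 0.2774, 0.0743]
orientation: [[0.693, 0.721, -0.006], [0.721, -0.693, 0.003], [-0.002, -0.006, -1.0]]
force: [-3.5, 6.3, -9.0]
gripper_width: 0.0234
```

```bash
python3 - <<'E'
from h import *
P=np.array([.5643,.1975])
s=bot.sense(); v=s["tcp_pos"][:2]-P; print(np.linalg.norm(v),191.5-np.degrees(np.arctan2(v[1],v[0]))%360, s["force"],s["moment"])
plan([.4546,.1749,.075],101.5)
E
```

```text
0.11651063767845075 54.765430504582866 [-3.5419181   6.28988248 -9.04247539] [1.42952544 0.76166573 0.24548812]
t 8.15 tcp [0.4795 0.2774 0.0743] az 46.16 F [-3.54  6.29 -9.04] w 0.0234 j [-16.  48. -32. 107.  40.  37. -26.]
move [-0.0911  0.053  -0.0008] [-0.0068 -0.0011 -0.9659]
```

apply_moves:
  moves:
    - [0.0134,0.0008,0,0,0,0.12,0.015]
    - [0.0266,0.0032,0,0,0,0.24,0.015]
    - [0.0395,0.0072,0,0,0,0.36,0.015]
    - [0.0517,0.0127,0,0,0,0.48,0.015]
    - [0.0539,0.014,0,0,0,0.5,0.015]
    - [0.0539,0.014,0,0,0,0.5,0.015]

```text
t: 8.75
tcp_pos: [0.5266, 0.31, 0.0744]
orientation: [[0.952, 0.305, -0.006], [0.305, -0.952, 0.008], [-0.003, -0.01, -1.0]]
force: [-4.1, 10.5, -9.7]
gripper_width: 0.0235
```

```bash
python3 - <<'E'
from h import *
P=np.array([.5643,.1975])
s=bot.sense(); v=s["tcp_pos"][:2]-P; print(np.linalg.norm(v),191.5-np.degrees(np.arctan2(v[1],v[0]))%360, s["force"],s["moment"])
plan([.4546,.1749,.075],101.5)
p,d=optics.read_camera("side")
cv2.imwrite("pics/z7.png",cv2.resize(p[130:210,255:355],None,fx=7,fy=7,interpolation=cv2.INTER_CUBIC))
E
```

```text
0.11866846330765816 82.96371646766183 [-4.11162116 10.50877374 -9.71247934] [ 2.23108737  0.64185594 -0.02551483]
t 8.75 tcp [0.5266 0.31   0.0744] az 17.73 F [-4.11 10.51 -9.71] w 0.0235 j [-20.  50. -26.  97.  30.  40. -44.]
move [-0.1097  0.1068 -0.0013] [-0.01   -0.0046 -1.462 ]
```

View pics/z7.png

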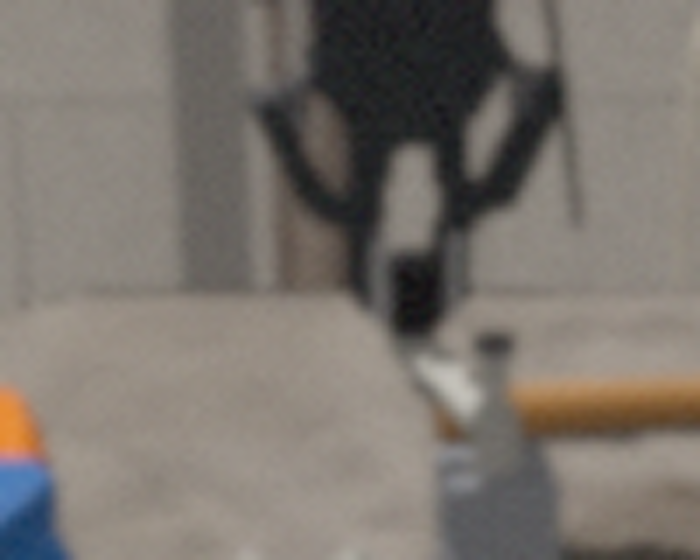

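apply_moves:
  moves:
    - [0,-0.002,0.002,0,0,0,0.015]
    - [0,-0.003,0.004,0,0,0,0.015]
    - [0,-0.003,0.006,0,0,0,0.015]
    - [0,-0.003,0.008,0,0,0,0.015]
    - [0,-0.003,0.009,0,0,0,0.015]
    - [0,-0.003,0.01,0,0,0,0.015]

```text
t: 9.4
tcp_pos: [0.5264, 0.3102, 0.0644]
orientation: [[0.953, 0.304, -0.005], [0.304, -0.953, 0.005], [-0.003, -0.006, -1.0]]
force: [-2.6, 6.3, -8.0]
gripper_width: 0.0228
```

apply_moves:
  moves:
    - [0,-0.001,0.001,0,0,0,0.015]
    - [0,-0.002,0.002,0,0,0,0.015]
    - [0,-0.003,0.003,0,0,0,0.015]

```text
t: 9.7
tcp_pos: [0.5273, 0.3111, 0.0633]
orientation: [[0.953, 0.302, -0.002], [0.302, -0.953, 0.002], [-0.001, -0.002, -1.0]]
force: [-4.3, 1.1, 11.9]
gripper_width: 0.0233
```

apply_moves:
  moves:
    - [0,0,-0.001,0,0,0,0.045]
    - [0,0,-0.001,0,0,0,0.045]
    - [0,0,-0.001,0,0,0,0.045]
    - [0,0,-0.03,0,0,0,0.045]
    - [0,0,-0.08,0,0,0,0.06]
    - [0,0,-0.13,0,0,0,0.08]

```text
t: 10.3
tcp_pos: [0.5288, 0.308, 0.1925]
orientation: [[0.954, 0.301, -0.002], [0.301, -0.954, -0.002], [-0.003, 0.001, -1.0]]
force: [2.2, 0.7, 0.1]
gripper_width: 0.0726
```

```bash
python3 - <<'E'
from h import *
plan([.566,-.1,.25],-6.2)
plan([.566,-.230,.12],-6.2)
plan([.566,-.230,.12],173.8)
p,d=optics.read_camera("side")
cv2.imwrite("pics/z8.png",cv2.resize(p[130:230,255:375],None,fx=6,fy=6,interpolation=cv2.INTER_CUBIC))
E
```

```text
t 10.3 tcp [0.5288 0.308  0.1925] az 17.51 F [2.16 0.72 0.11] w 0.0726 j [-18.  41. -30.  92.  24.  54. -39.]
move [-0.0874  0.4004 -0.0568] [0.0019 0.0026 0.4137]
t 10.3 tcp [0.5288 0.308  0.1925] az 17.51 F [2.16 0.72 0.11] w 0.0726 j [-18.  41. -30.  92.  24.  54. -39.]
move [-0.1261  0.5242  0.0735] [0.0019 0.0026 0.4137]
t 10.3 tcp [0.5288 0.308  0.1925] az 17.51 F [2.16 0.72 0.11] w 0.0726 j [-18.  41. -30.  92.  24.  54. -39.]
move [-0.1261  0.5242  0.0735] [-3.6000e-03  2.6000e-03 -2.7278e+00]
```

View pics/z8.png

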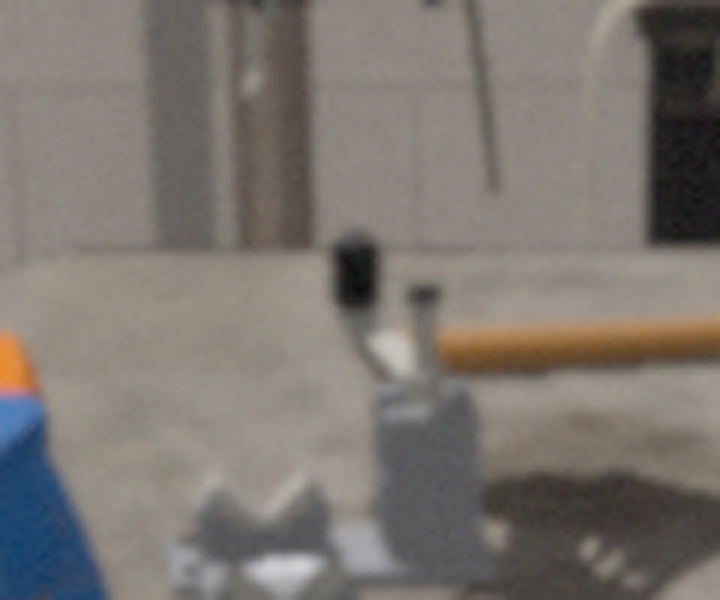

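apply_moves:
  moves:
    - [-0.01,0.04,-0.04,0,0,0.05,0.06]
    - [-0.02,0.085,-0.05,0,0,0.1,0.06]
    - [-0.035,0.135,-0.05,0,0,0.2,0.06]
    - [-0.05,0.185,-0.05,0,0,0.3,0.05]
    - [-0.06,0.235,-0.05,0,0,0.4,0.05]
    - [-0.07,0.285,-0.05,0,0,0.414,0.05]
    - [-0.08,0.335,-0.05,0,0,0.414,0.05]
    - [-0.09,0.385,-0.03,0,0,0.414,0.05]

```text
t: 11.15
tcp_pos: [0.5592, -0.0737, 0.2279]
orientation: [[0.994, -0.109, 0.004], [-0.109, -0.994, -0.001], [0.004, 0.001, -1.0]]
force: [0.9, 0.2, -0.7]
gripper_width: 0.0499
```

```bash
python3 - <<'E'
from h import *
plan([.566,-.230,.10],-6.2)
p,d=optics.read_camera("top")
np.save("/tmp/top_p2.npy",p);np.save("/tmp/top_d2.npy",d)
cv2.imwrite("pics/t2.png",cv2.resize(p[190:310,160:320],None,fx=5,fy=5,interpolation=cv2.INTER_CUBIC))
E
```

```text
t 11.15 tcp [ 0.5592 -0.0737  0.2279] az -6.27 F [ 0.92  0.23 -0.72] w 0.0499 j [ 19.  34. -27.  98.  19.  52. -22.]
move [0.0233 0.1545 0.1281] [ 0.0007 -0.0041 -0.0013]
```

View pics/t2.png

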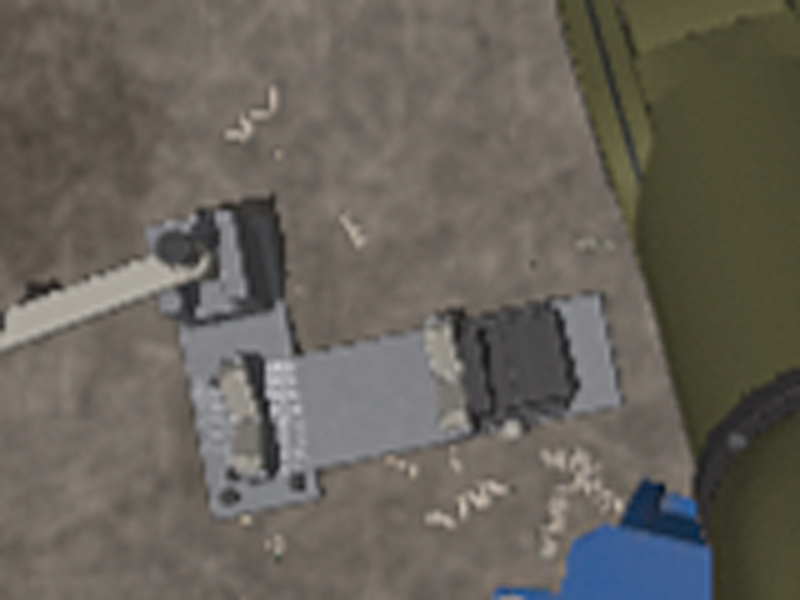

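```bash
python3 - <<'E'
from h import *
def P(x,y,z): return pix2w("top",160+x/5-.4,190+y/5-.4,z=z)
e=[P(300,352,.01),P(605,292,.01),P(320,467,.01),P(620,405,.01)]
for q in e: print(q.round(4))
for a,b in((0,1),(2,3)):
    v=e[a]-e[b]; print(np.degrees(np.arctan2(-v[0],v[1])))
m=[(e[0]+e[2])/2,(e[1]+e[3])/2]
print("strip midline",m, [ (q-e[0])@0 for q in m][:0])
p=P(178,245,.133);print("post",p)
# rear V corners: top ends
for x,y in((225,370),(248,360),(245,475),(268,470)): print("rv",P(x,y,.055))
print("d",[np.round(pix2w("top",u,v,z=.05),4) for u,v in((0,0),)][:0])
# depth in cradle frame: V profiles
from cyl import fit
A=fit(np.load("/tmp/top_d2.npy"),0,0)
T=np.linalg.inv(frame(.5,.131,.2014)); C=A@T[:3,:3].T+T[:3,3]
for nm,lo,hi in(("front",-.057,-.047),("rear",.046,.056)):
    for x in np.arange(-.034,.035,.003):
        k=(abs(C[...,0]-x)<.0015)&(C[...,1]>lo)&(C[...,1]<hi)&(C[...,2]<.07)
        print(nm,round(x,4),k.sum(),np.median(C[k][:,2]).round(4) if k.any() else '',end=' | ')
    print()
E
```

```text
[0.527 0.16  0.01 ]
[0.5549 0.0023 0.01  ]
[0.4675 0.1495 0.01  ]
[ 0.4962 -0.0047  0.01  ]
10.038880393486211
10.529027460148729Traceback (most recent call last):
  File "<stdin>", line 8, in <module>
ValueError: matmul: Input operand 1 does not have enough dimensions (has 0, gufunc core with signature (n?,k),(k,m?)->(n?,m?) requires 1)
```

```bash
python3 - <<'E'
from h import *
def P(x,y,z): return pix2w("top",160+x/5-.4,190+y/5-.4,z=z)
p=P(178,245,.133);print("post",p)
from cyl import fit
d=np.load("/tmp/top_d2.npy")
A=fit(d,0,0)
for th in (.18,.19,.2014):
  T=np.linalg.inv(frame(.5,.131,th)); C=A@T[:3,:3].T+T[:3,3]
  for nm,lo,hi in(("front",-.057,-.047),("rear",.046,.056)):
    k=(abs(C[...,0])<.03)&(C[...,1]>lo)&(C[...,1]<hi)&(C[...,2]<.07)&(C[...,2]>.025)
    q=C[k]; best=min(((np.mean(abs(q[:,2]-(z0+s*abs(q[:,0]-x0)))),x0,z0,s) for x0 in np.arange(-.01,.01,.0005) for z0 in np.arange(.025,.036,.001) for s in(.8,.9,1,1.1)))
    print(th,nm,k.sum(),np.round(best,4))
# strip edges from depth/colour: base z ~.01 vs bench 0 too noisy; use image gradient instead
img=cv2.cvtColor(np.load("/tmp/top_p2.npy"),cv2.COLOR_BGR2GRAY).astype(float)
T=frame(.5,.131,.19)
from scipy.ndimage import map_coordinates
for yc in (-.03,-.02,-.01,0,.01,.02):
    xs=np.arange(-.05,.05,.0005); uv=np.array([proj("top",(T@[x,yc,.01,1])[:3]) for x in xs])
    v=map_coordinates(img,[uv[:,1],uv[:,0]],order=1); g=np.gradient(np.convolve(v,np.ones(5)/5,'same'))
    g[:8]=0;g[-8:]=0
    print(yc,"edges",xs[g.argmax()].round(4),xs[g.argmin()].round(4),"mid",((xs[g.argmax()]+xs[g.argmin()])/2).round(4))
E
```

```text
post [0.56639183 0.1967792  0.133     ]
0.18 front 96 [0.0041 0.001  0.03   0.8   ]
0.18 rear 106 [0.0057 0.001  0.029  0.8   ]
0.19 front 92 [4.1e-03 5.0e-04 3.0e-02 8.0e-01]
0.19 rear 108 [0.0057 0.0015 0.029  0.8   ]
0.2014 front 95 [0.0041 0.     0.03   0.8   ]
0.2014 rear 104 [0.0058 0.002  0.029  0.8   ]
-0.03 edges -0.028 0.0295 mid 0.0008
-0.02 edges -0.0285 -0.034 mid -0.0312
-0.01 edges -0.0265 0.031 mid 0.0023
0 edges -0.027 0.0305 mid 0.0018
0.01 edges -0.0275 0.03 mid 0.0013
0.02 edges -0.028 0.0305 mid 0.0013
```

apply_moves:
  moves:
    - [0.008,0.05,0.04,0,0,0,0.055]
    - [0.016,0.1,0.08,0,0,0,0.055]
    - [0.023,0.15,0.11,0,0,0,0.055]
    - [0.023,0.1545,0.128,0,-0.004,0,0.055]
    - [0.023,0.1545,0.128,0,-0.004,0,0.055]
    - [0.023,0.1545,0.128,0,-0.004,0,0.055]

```text
t: 11.8
tcp_pos: [0.5626, -0.2278, 0.0969]
orientation: [[0.994, -0.111, -0.007], [-0.111, -0.994, 0.001], [-0.007, -0.0, -1.0]]
force: [0.0, 1.3, 1.1]
gripper_width: 0.0551
```

```bash
python3 - <<'E'
from h import *
plan([.566,-.230,-.026],-6.2)
p,d=optics.read_camera("side")
cv2.imwrite("pics/z9.png",cv2.resize(p[200:340,250:390],None,fx=5,fy=5,interpolation=cv2.INTER_CUBIC))
E
```

```text
t 11.8 tcp [ 0.5626 -0.2278  0.0969] az -6.35 F [0.04 1.26 1.1 ] w 0.0551 j [ 30.  47. -23.  97.  26.  41. -12.]
move [0.0045 0.0018 0.1228] [-0.0003  0.0074 -0.0025]
```

View pics/z9.png

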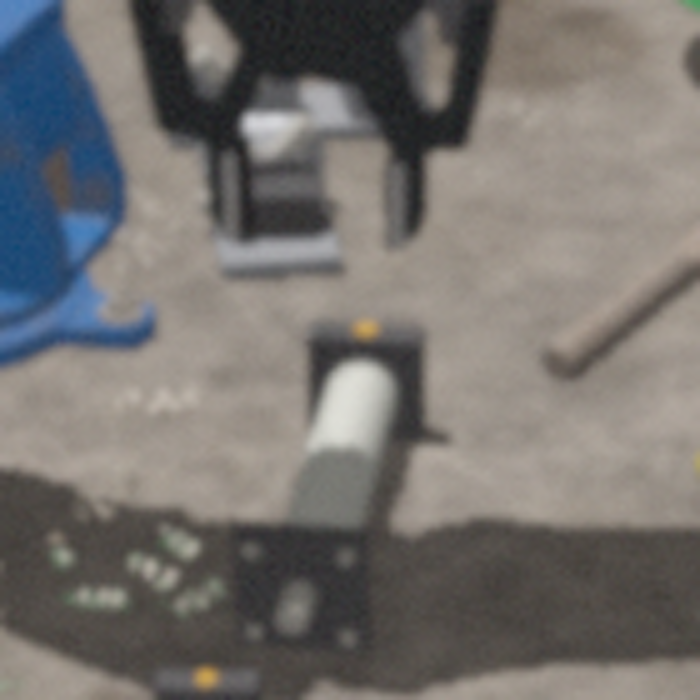

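apply_moves:
  moves:
    - [0.0045,0.002,0.04,0,0.007,0,0.055]
    - [0.0045,0.002,0.075,0,0.007,0,0.055]
    - [0.0045,0.002,0.095,0,0.007,0,0.055]
    - [0.0045,0.002,0.11,0,0.007,0,0.055]
    - [0.0045,0.002,0.117,0,0.007,0,0.055]
    - [0.0045,0.002,0.12,0,0.007,0,0.055]
    - [0.0045,0.002,0.12,0,0.007,0,0.055]

```text
t: 12.55
tcp_pos: [0.5688, -0.2291, -0.0207]
orientation: [[0.994, -0.107, 0.004], [-0.107, -0.994, -0.001], [0.005, 0.0, -1.0]]
force: [-0.2, -0.5, -0.1]
gripper_width: 0.0552
```

```bash
python3 - <<'E'
from h import *
plan([.566,-.230,-.026],-6.2)
p,d=optics.read_camera("side")
cv2.imwrite("pics/z10.png",cv2.resize(p[200:340,250:390],None,fx=5,fy=5,interpolation=cv2.INTER_CUBIC))
E
```

```text
t 12.55 tcp [ 0.5688 -0.2291 -0.0207] az -6.16 F [-0.18 -0.48 -0.09] w 0.0552 j [ 27.  57. -17.  99.  31.  29. -16.]
move [-0.0028  0.0012  0.0053] [ 0.0001 -0.0045  0.0006]
```

View pics/z10.png

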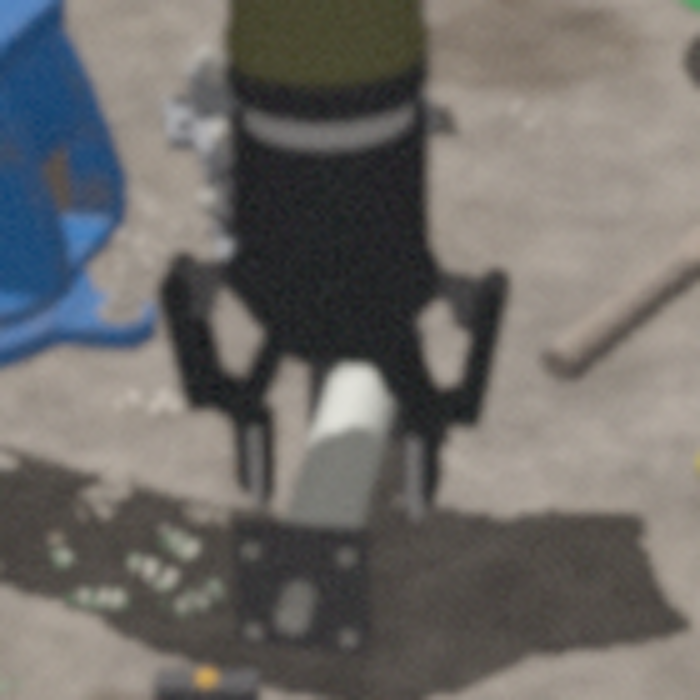

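apply_moves:
  moves:
    - [-0.002,0.001,0.004,0,-0.003,0,0.05]
    - [-0.002,0.001,0.004,0,-0.003,0,0.035]
    - [-0.002,0.001,0.004,0,-0.003,0,0.02]
    - [-0.002,0.001,0.004,0,-0.003,0,0.02]
    - [-0.002,0.001,0.004,0,-0.003,0,0.02]
  grip_force: 70

```text
t: 13.1
tcp_pos: [0.5662, -0.2305, -0.0249]
orientation: [[0.994, -0.108, 0.001], [-0.108, -0.994, -0.001], [0.001, 0.001, -1.0]]
force: [-0.9, -0.9, 5.6]
gripper_width: 0.0281
```

```bash
python3 - <<'E'
from h import *
plan([.566,-.230,-.026],-6.2)
E
```

```text
t 13.1 tcp [ 0.5662 -0.2305 -0.0249] az -6.2 F [-0.93 -0.86  5.65] w 0.0281 j [ 27.  57. -17.  99.  31.  28. -16.]
move [-0.0002 -0.0004  0.0011] [ 0.0006 -0.0007  0.    ]
```

apply_moves:
  moves:
    - [0,0,-0.01,0,0,0,0.02]
    - [0,0,-0.03,0,0,0,0.02]
    - [0,0,-0.06,0,0,0,0.02]
    - [0,0,-0.1,0,0,0,0.02]
    - [0,0,-0.14,0,0,0,0.02]
    - [0,0,-0.165,0,0,0,0.02]
    - [0,0,-0.165,0,0,0,0.02]

```text
t: 13.8
tcp_pos: [0.5682, -0.2304, 0.1429]
orientation: [[0.994, -0.108, 0.006], [-0.108, -0.994, -0.002], [0.007, 0.001, -1.0]]
force: [1.3, 0.0, -5.7]
gripper_width: 0.0281
```

```bash
python3 - <<'E'
from h import *
s=bot.sense();print(s["moment"])
T=frame(.5012,.1312,.187)
c=(T@[0,-.001,0,1])[:3]; print(c)
plan([c[0],c[1],.14],np.degrees(.187))
p,d=optics.read_camera("side")
cv2.imwrite("pics/z11.png",cv2.resize(p[140:300,230:390],None,fx=5,fy=5,interpolation=cv2.INTER_CUBIC))
E
```

```text
[-0.08398268 -0.06276811  0.06278152]
[0.50138591 0.13021743 0.        ]
t 13.8 tcp [ 0.5682 -0.2304  0.1429] az -6.2 F [ 1.31  0.02 -5.74] w 0.0281 j [ 32.  44. -25.  95.  24.  46. -10.]
move [-0.1054 -0.3513  0.0019] [ 0.0018 -0.0064 -0.2951]
```

View pics/z11.png

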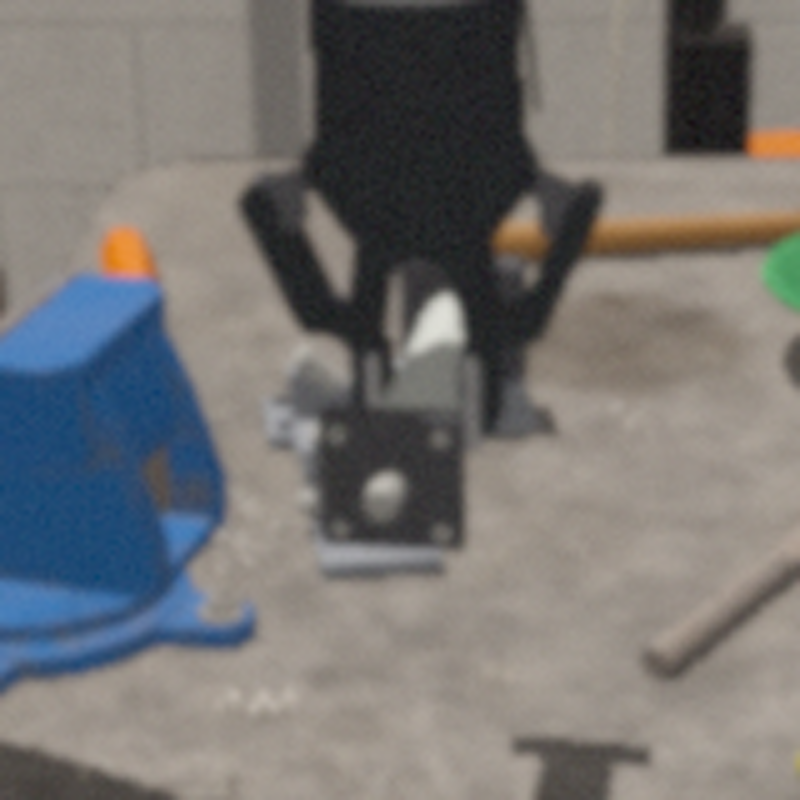

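apply_moves:
  moves:
    - [0,-0.03,-0.015,0,0,-0.05,0.02]
    - [-0.02,-0.08,-0.02,0,0,-0.1,0.02]
    - [-0.035,-0.125,-0.02,0,0,-0.15,0.02]
    - [-0.05,-0.17,-0.02,0,0,-0.2,0.02]
    - [-0.065,-0.215,-0.02,0,0,-0.25,0.02]
    - [-0.08,-0.26,-0.02,0,0,-0.295,0.02]
    - [-0.095,-0.305,-0.02,0,0,-0.295,0.02]
    - [-0.105,-0.345,-0.02,0,0,-0.295,0.02]

```text
t: 14.65
tcp_pos: [0.4954, 0.1259, 0.1572]
orientation: [[0.982, 0.188, -0.006], [0.188, -0.982, -0.001], [-0.006, 0.0, -1.0]]
force: [0.5, 0.0, -5.1]
gripper_width: 0.0282
```

```bash
python3 - <<'E'
from h import *
T=frame(.5012,.1312,.187)
c=(T@[0,-.001,0,1])[:3]
plan([c[0],c[1],.05],np.degrees(.187))
E
```

```text
t 14.65 tcp [0.4954 0.1259 0.1572] az 10.82 F [ 0.54  0.01 -5.06] w 0.0282 j [ -3.  36. -27. 111.  25.  39. -34.]
move [ 0.0073 -0.0031  0.1072] [0.     0.0056 0.0019]
```

apply_moves:
  moves:
    - [0.003,-0.001,0.03,0,0.003,0,0.02]
    - [0.0073,-0.003,0.06,0,0.0056,0,0.02]
    - [0.0073,-0.003,0.09,0,0.0056,0,0.02]
    - [0.0073,-0.003,0.107,0,0.0056,0,0.02]
    - [0.0073,-0.003,0.107,0,0.0056,0,0.02]
    - [0.0073,-0.003,0.107,0,0.0056,0,0.02]

```text
t: 15.25
tcp_pos: [0.5041, 0.1282, 0.0513]
orientation: [[0.982, 0.186, 0.002], [0.186, -0.983, 0.0], [0.002, 0.0, -1.0]]
force: [0.3, 0.8, -3.9]
gripper_width: 0.028
```

```bash
python3 - <<'E'
from h import *
T=frame(.5012,.1312,.187)
c=(T@[0,-.001,0,1])[:3]
plan([c[0],c[1],.02],np.degrees(.187))
for n in("side","top"):
    p,d=optics.read_camera(n)
    a=p[140:260,240:400] if n=="side" else p[190:310,160:320]
    cv2.imwrite(f"pics/z12{n}.png",cv2.resize(a,None,fx=5,fy=5,interpolation=cv2.INTER_CUBIC))
    np.save(f"/tmp/{n}_p3.npy",p);np.save(f"/tmp/{n}_d3.npy",d)
E
```

```text
t 15.25 tcp [0.5041 0.1282 0.0513] az 10.73 F [ 0.29  0.79 -3.93] w 0.028 j [ -8.  46. -19. 114.  34.  25. -42.]
move [-0.0023 -0.0025  0.0313] [ 0.0003 -0.0025  0.0004]
```

View pics/z12side.png

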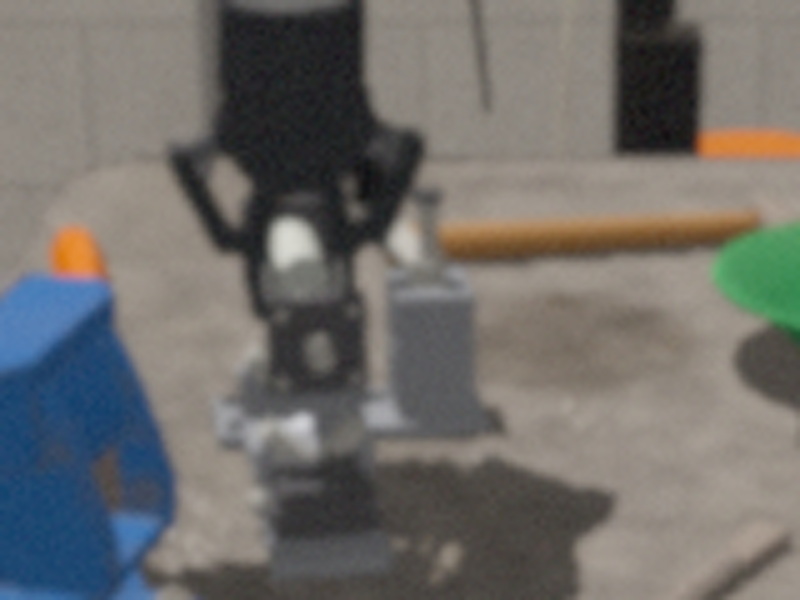

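View pics/z12top.png

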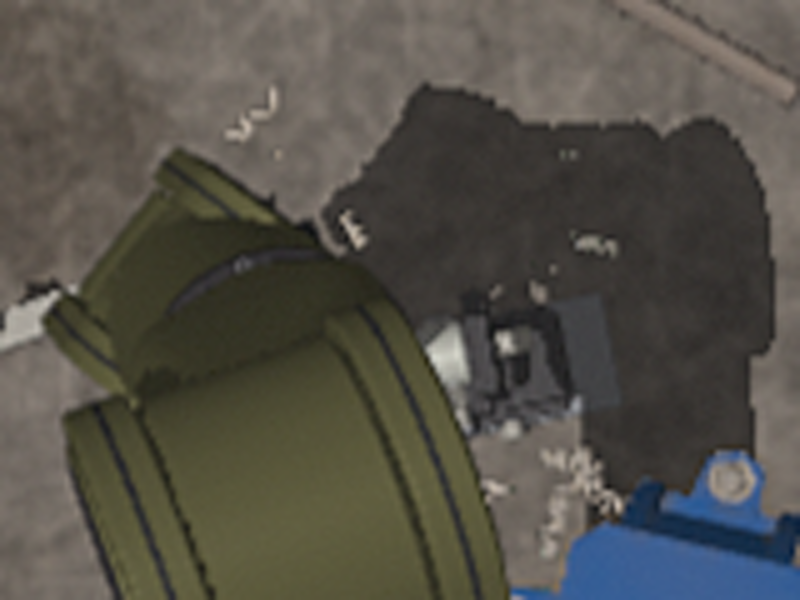

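```bash
python3 - <<'E'
from h import *
from cyl import fit
A=fit(np.load("/tmp/top_d3.npy"),0,0)
T=np.linalg.inv(frame(.5012,.1312,.187)); C=A@T[:3,:3].T+T[:3,3]
k=(abs(C[...,0])<.035)&(C[...,1]>-.11)&(C[...,1]<-.04)
q=C[k&(C[...,2]>.115)&(C[...,2]<.138)]
print("flange",len(q),q.mean(0).round(4),q.min(0).round(4),q.max(0).round(4),np.percentile(q[:,1],[10,50,90]).round(4))
t=C[(abs(C[...,0])<.02)&(C[...,1]>-.065)&(C[...,1]<-.05)&(C[...,2]>.09)&(C[...,2]<.125)]
print("tube",len(t),t.mean(0).round(4),t.max(0).round(4))
s=C[(abs(C[...,0])<.02)&(C[...,1]>-.10)&(C[...,1]<-.08)&(C[...,2]>.08)&(C[...,2]<.115)]
print("rod",len(s),s.mean(0).round(4),s.min(0),s.max(0).round(4))
tc=T@np.r_[bot.sense()["tcp_pos"],1];print(tc)
E
```

```text
flange 155 [ 0.0025 -0.073   0.1235] [-0.0221 -0.0903  0.115 ] [ 0.0266 -0.0491  0.1352] [-0.0828 -0.0755 -0.0581]
tube 65 [ 0.0031 -0.0584  0.1142] [ 0.0174 -0.051   0.1205]
rod 48 [ 0.0007 -0.0887  0.1039] [-0.01977922 -0.09975159  0.08186045] [ 0.0188 -0.0827  0.1142]
[ 0.0037798  -0.003249    0.05281109  1.        ]
```

apply_moves:
  moves:
    - [-0.0023,-0.0025,0.01,0,-0.002,0,0.02]
    - [-0.0023,-0.0025,0.02,0,-0.002,0,0.02]
    - [-0.0023,-0.0025,0.028,0,-0.002,0,0.02]
    - [-0.0023,-0.0025,0.034,0,-0.002,0,0.02]
    - [-0.0023,-0.0025,0.034,0,-0.002,0,0.02]
    - [-0.0023,-0.0025,0.034,0,-0.002,0,0.02]

```text
t: 15.95
tcp_pos: [0.5028, 0.1306, 0.0183]
orientation: [[0.983, 0.186, 0.003], [0.186, -0.983, 0.0], [0.003, 0.0, -1.0]]
force: [0.2, 0.3, -5.0]
gripper_width: 0.0277
```

```bash
cat > fl.py <<'E'
from h import *
from cyl import fit
T0=frame(.5012,.1312,.187)
def rep():
    T=np.linalg.inv(T0); s=bot.sense(); tc=T@np.r_[s["tcp_pos"],1]
    print("tcp cradle",tc[:3].round(4),"F",(T0[:3,:3].T@s["force"]).round(2),"M",(T0[:3,:3].T@s["moment"]).round(2))
if __name__=="__main__":
    rep()
    p,d=optics.read_camera("top"); s=bot.sense(); zc=s["tcp_pos"][2]+.05
    A=fit(d,0,0); T=np.linalg.inv(T0); C=A@T[:3,:3].T+T[:3,3]
    q=C[(abs(C[...,0])<.03)&(C[...,1]>-.11)&(C[...,1]<-.04)&(C[...,2]>zc+.018)&(C[...,2]<zc+.034)]
    if len(q): print("flange",len(q),q.mean(0).round(4),np.percentile(q[:,1],[5,25,50,75,95]).round(4))
    cv2.imwrite("pics/fl%03d.png"%int(s["t"]*10),cv2.resize(p[230:300,230:300],None,fx=8,fy=8,interpolation=cv2.INTER_CUBIC))
    T=T0; c=(T@[0,-.001,0,1])[:3]; plan([c[0],c[1],0],np.degrees(.187))
E
python3 fl.py
```

```text
tcp cradle [ 0.0014 -0.0009  0.0183] F [ 0.29  0.23 -5.04] M [-0.06 -0.02 -0.01]
flange 101 [ 0.0007 -0.0733  0.0931] [-0.0807 -0.0782 -0.0752 -0.0723 -0.0546]
t 16.0 tcp [0.5029 0.1307 0.0185] az 10.71 F [-0.09  0.54 -5.59] w 0.0281 j [-11.  49. -15. 115.  36.  20. -44.]
move [-0.0017  0.0002  0.0185] [ 0.     -0.0039  0.    ]
```

apply_moves:
  moves:
    - [-0.0015,0,0.003,0,-0.003,0,0.02]
    - [-0.0015,0,0.006,0,-0.003,0,0.02]
    - [-0.0015,0,0.008,0,-0.003,0,0.02]
    - [-0.0015,0,0.01,0,-0.003,0,0.02]
    - [-0.0015,0,0.011,0,-0.003,0,0.02]
    - [-0.0015,0,0.012,0,-0.003,0,0.02]

```text
t: 16.6
tcp_pos: [0.5014, 0.1304, 0.0063]
orientation: [[0.983, 0.186, 0.001], [0.186, -0.983, 0.0], [0.001, 0.0, -1.0]]
force: [0.2, 0.3, -5.7]
gripper_width: 0.0281
```

```bash
python3 fl.py
```

```text
tcp cradle [ 0.     -0.0009  0.0063] F [ 0.29  0.29 -5.65] M [-0.01 -0.03 -0.01]
flange 113 [-0.0005 -0.072   0.0805] [-0.0807 -0.0784 -0.075  -0.0716 -0.0472]
t 16.65 tcp [0.5013 0.1303 0.0062] az 10.72 F [ 0.3  0.1 -5.3] w 0.0283 j [-11.  51. -14. 115.  37.  18. -45.]
move [0.0001 0.0001 0.0062] [ 0.0001 -0.0004  0.    ]
```

apply_moves:
  moves:
    - [0,0,0.001,0,0,0,0.02]
    - [0,0,0.002,0,0,0,0.02]
    - [0,0,0.003,0,0,0,0.02]
    - [0,0,0.004,0,0,0,0.02]

```text
t: 17.05
tcp_pos: [0.5014, 0.1303, 0.0024]
orientation: [[0.983, 0.186, 0.001], [0.186, -0.983, 0.0], [0.001, 0.0, -1.0]]
force: [0.2, -0.2, -4.7]
gripper_width: 0.0281
```

```bash
python3 -c "
from fl import *
rep()"
```

```text
tcp cradle [ 0.     -0.0009  0.0024] F [ 0.18 -0.21 -4.68] M [-0.09 -0.04  0.02]
```

apply_moves:
  moves:
    - [0,0,0.001,0,0,0,0.02]
    - [0,0,0.0015,0,0,0,0.02]
    - [0,0,0.002,0,0,0,0.02]

```text
t: 17.35
tcp_pos: [0.5019, 0.1305, 0.0007]
orientation: [[0.983, 0.186, 0.002], [0.186, -0.983, 0.0], [0.002, -0.0, -1.0]]
force: [1.4, -0.5, -1.2]
gripper_width: 0.0282
```

```bash
python3 -c "
from fl import *
rep()"
```

```text
tcp cradle [ 0.0006 -0.0008  0.0007] F [ 1.24 -0.73 -1.15] M [-0.02 -0.13 -0.11]
```

apply_moves:
  moves:
    - [0,0,0.0004,0,0,0,0.02]
    - [0,0,0.0008,0,0,0,0.02]
    - [0,0,0.0008,0,0,0,0.02]

```text
t: 17.65
tcp_pos: [0.5024, 0.1307, 0.0001]
orientation: [[0.983, 0.186, 0.003], [0.186, -0.983, 0.001], [0.003, -0.0, -1.0]]
force: [1.7, 0.5, 2.4]
gripper_width: 0.0281
```

apply_moves:
  moves:
    - [0.0005,0,0,0,0,0,0.035]
    - [0.0005,0,0,0,0,0,0.05]
    - [0.0005,0,0,0,0,0,0.055]
    - [0.0005,0,-0.03,0,0,0,0.055]
    - [0.0005,0,-0.08,0,0,0,0.055]
    - [0.0005,0,-0.13,0,0,0,0.055]
    - [0.0005,0,-0.18,0,0,0,0.055]
    - [0.0005,0,-0.2,0,0,0,0.055]

```text
t: 18.45
tcp_pos: [0.5033, 0.1315, 0.204]
orientation: [[0.983, 0.186, 0.007], [0.186, -0.983, 0.002], [0.007, -0.001, -1.0]]
force: [0.6, -0.1, -0.4]
gripper_width: 0.0548
```

```bash
python3 - <<'E'
from fl import *
p,d=optics.read_camera("side")
cv2.imwrite("pics/z13.png",cv2.resize(p[140:260,240:400],None,fx=5,fy=5,interpolation=cv2.INTER_CUBIC))
plan([.5288,.308,.16],17.5)
E
python3 fl.py
```

```text
t 18.5 tcp [0.5043 0.1318 0.2053] az 10.7 F [0.22 0.07 1.53] w 0.0548 j [ -1.  33. -30. 107.  23.  45. -33.]
move [ 0.0564 -0.1686  0.0461] [-0.0007 -0.0096 -0.1186]
tcp cradle [ 0.0031 -0.      0.2053] F [0.23 0.03 1.53] M [ 0.05 -0.08  0.  ]
t 18.55 tcp [0.5035 0.1313 0.2028] az 10.7 F [ 0.05  0.43 -1.43] w 0.0549 j [ -1.  33. -30. 107.  23.  45. -33.]
move [-0.0037  0.0008  0.2028] [-0.0008 -0.0071 -0.0003]
```

View pics/z13.png

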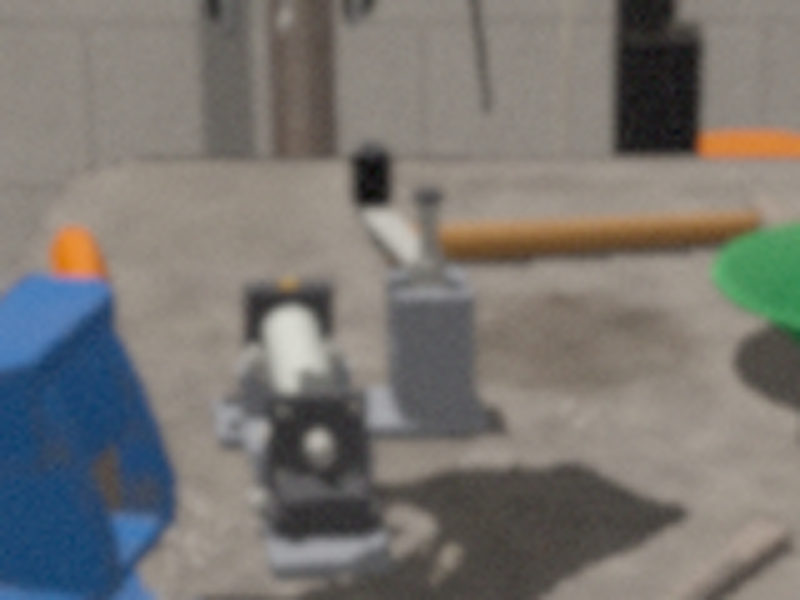

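apply_moves:
  moves:
    - [0.015,-0.045,0,0,-0.004,-0.04,0.05]
    - [0.03,-0.09,0,0,-0.008,-0.08,0.05]
    - [0.045,-0.135,0.01,0,-0.008,-0.12,0.05]
    - [0.0564,-0.17,0.03,0,-0.008,-0.12,0.05]
    - [0.0564,-0.17,0.046,0,-0.008,-0.12,0.05]
    - [0.0564,-0.17,0.046,0,-0.008,-0.12,0.05]

```text
t: 19.15
tcp_pos: [0.5226, 0.3071, 0.1496]
orientation: [[0.952, 0.305, -0.014], [0.305, -0.952, -0.007], [-0.015, 0.002, -1.0]]
force: [-0.9, -1.2, -0.1]
gripper_width: 0.0504
```

```bash
python3 - <<'E'
from fl import *
plan([.5273,.3111,.11],17.5)
plan([.5273,.3111,.0628],17.5)
for n in("side","top"):
    p,d=optics.read_camera(n)
    a=p[120:240,240:400] if n=="side" else p[190:310,160:320]
    cv2.imwrite(f"pics/z14{n}.png",cv2.resize(a,None,fx=5,fy=5,interpolation=cv2.INTER_CUBIC))
    np.save(f"/tmp/{n}_p4.npy",p);np.save(f"/tmp/{n}_d4.npy",d)
E
```

```text
t 19.15 tcp [0.5226 0.3071 0.1496] az 17.75 F [-0.91 -1.23 -0.15] w 0.0504 j [-19.  44. -29.  94.  26.  49. -41.]
move [ 0.0062 -0.0025  0.0395] [0.0023 0.015  0.0045]
t 19.15 tcp [0.5226 0.3071 0.1496] az 17.75 F [-0.91 -1.23 -0.15] w 0.0504 j [-19.  44. -29.  94.  26.  49. -41.]
move [ 0.0069 -0.0026  0.0867] [0.0023 0.015  0.0045]
```

View pics/z14side.png

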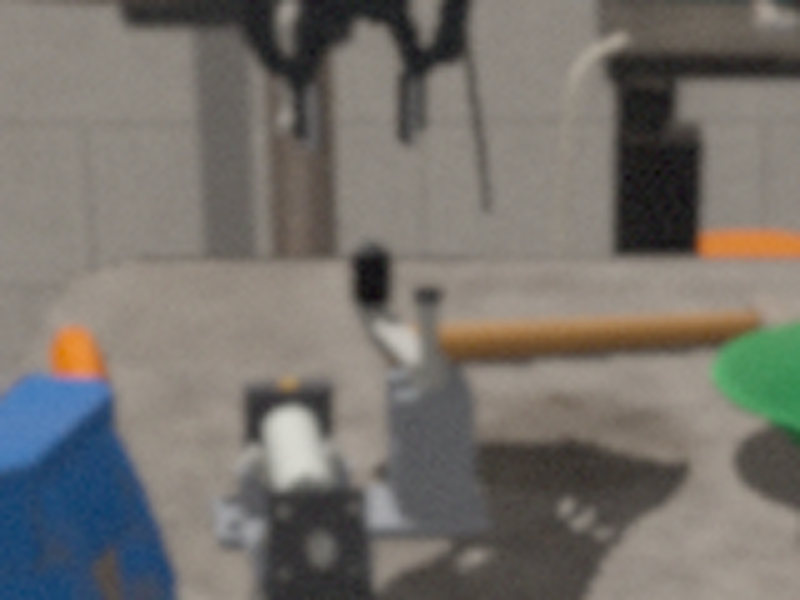

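View pics/z14top.png

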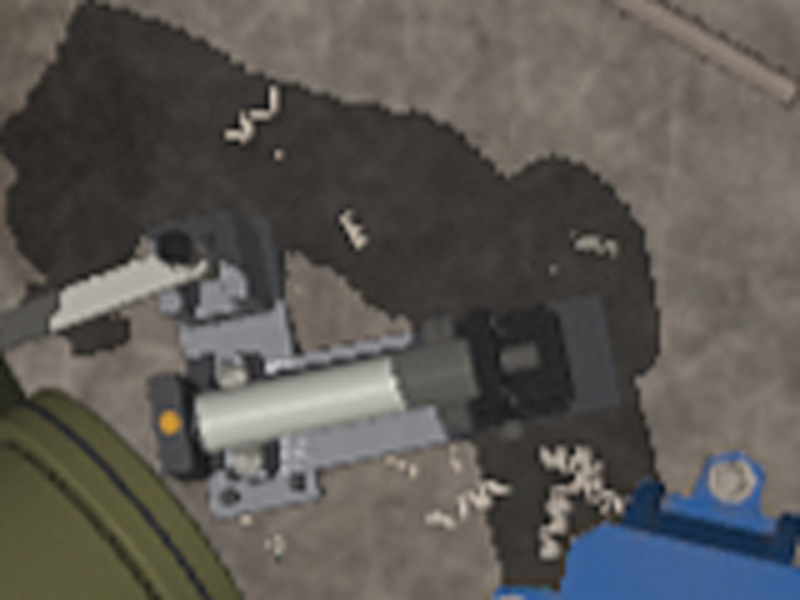

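apply_moves:
  moves:
    - [0.005,-0.002,0.02,0,0.01,0.004,0.05]
    - [0.006,-0.0025,0.03,0.002,0.013,0.004,0.05]
    - [0.006,-0.0025,0.03,0.002,0.013,0.004,0.05]
    - [0.006,-0.0025,0.03,0.002,0.013,0.004,0.05]

```text
t: 19.65
tcp_pos: [0.5306, 0.3115, 0.1241]
orientation: [[0.955, 0.298, 0.005], [0.298, -0.955, 0.004], [0.006, -0.002, -1.0]]
force: [-0.5, 0.0, -0.6]
gripper_width: 0.05
```

```bash
python3 - <<'E'
from fl import *
plan([.5273,.3111,.0628],17.5)
A=fit(np.load("/tmp/top_d4.npy"),0,0);T=np.linalg.inv(T0); C=A@T[:3,:3].T+T[:3,3]
for nm,y0,y1,x in(("flange",-.08,-.07,.02),("cap",.076,.09,.02),("tubeF",-.04,-.02,.004),("tubeR",.02,.04,.004)):
    q=C[(abs(C[...,0])<x)&(C[...,1]>y0)&(C[...,1]<y1)]; print(nm,len(q),np.median(q[:,2]).round(4))
q=C[(abs(C[...,0])<.04)&(C[...,1]>.06)&(C[...,1]<.11)&(C[...,2]>.068)&(C[...,2]<.085)];print("cap",q.mean(0).round(4))
q=C[(abs(C[...,0])<.04)&(C[...,1]>-.1)&(C[...,1]<-.06)&(C[...,2]>.068)&(C[...,2]<.085)];print("fl",q.mean(0).round(4))
p,d=optics.read_camera("side")
cv2.imwrite("pics/z15.png",cv2.resize(p[120:240,240:400],None,fx=5,fy=5,interpolation=cv2.INTER_CUBIC))
E
```

```text
t 19.65 tcp [0.5306 0.3115 0.1241] az 17.32 F [-0.5   0.04 -0.59] w 0.05 j [-19.  46. -28.  95.  28.  45. -42.]
move [-0.0036 -0.0005  0.0613] [-0.0021 -0.0057 -0.0032]
flange 62 0.0744
cap 267 0.6465
tubeF 29 0.0656
tubeR 44 0.068
cap [0.001  0.0816 0.0749]
fl [ 0.001  -0.0754  0.0741]
```

View pics/z15.png

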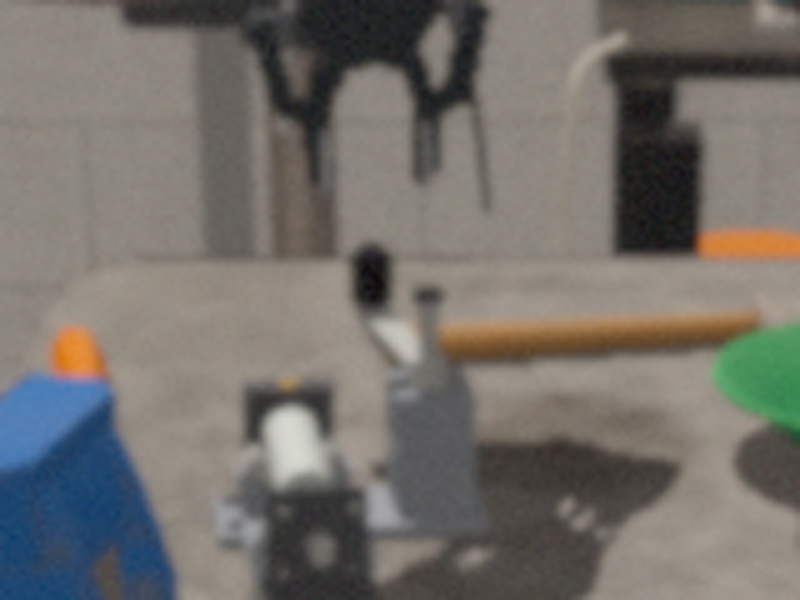

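```bash
python3 - <<'E'
from fl import *
p=np.load("/tmp/top_p2.npy"); cv2.imwrite("pics/k2.png",cv2.resize(p[220:280,130:210],None,fx=8,fy=8,interpolation=cv2.INTER_CUBIC))
A=fit(np.load("/tmp/top_d2.npy"),0,0); s=A[220:280,130:210]
q=s[(s[...,2]>.11)&(s[...,2]<.135)&(s[...,1]>.24)]; print(len(q),q.mean(0),q.min(0),q.max(0))
q=s[(s[...,2]>.11)&(s[...,2]<.145)&(s[...,1]<.24)]; print(len(q),q.mean(0))
E
```

```text
94 [0.52793762 0.30323944 0.12300335] [0.51646542 0.292237   0.11001513] [0.54020242 0.31639817 0.13216918]
48 [0.56612281 0.19896493 0.13191992]
```

View pics/k2.png

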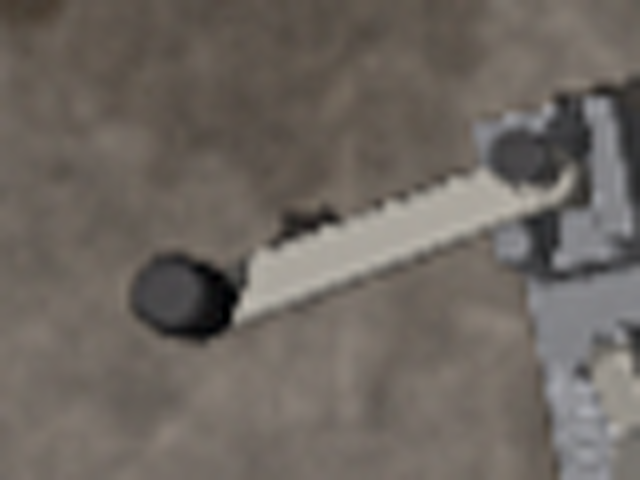

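```bash
python3 -c "
from fl import *
plan([.528,.3035,.0628],20)"
```

```text
t 19.7 tcp [0.5308 0.3119 0.1244] az 17.32 F [0.45 0.85 0.43] w 0.0501 j [-19.  46. -28.  95.  28.  45. -42.]
move [-0.0055  0.0073  0.0616] [-0.0023 -0.0066 -0.0467]
```

apply_moves:
  moves:
    - [-0.005,0.007,0,-0.002,-0.006,-0.047,0.05]
    - [-0.005,0.007,0.015,-0.002,-0.006,-0.047,0.05]
    - [-0.005,0.007,0.03,-0.002,-0.006,-0.047,0.05]
    - [-0.005,0.007,0.045,-0.002,-0.006,-0.047,0.05]
    - [-0.005,0.007,0.056,-0.002,-0.006,-0.047,0.05]
    - [-0.005,0.007,0.06,-0.002,-0.006,-0.047,0.05]
    - [-0.005,0.007,0.06,-0.002,-0.006,-0.047,0.05]

```text
t: 20.4
tcp_pos: [0.5274, 0.304, 0.0626]
orientation: [[0.939, 0.343, -0.002], [0.343, -0.939, -0.001], [-0.002, 0.0, -1.0]]
force: [-0.1, -0.2, -0.8]
gripper_width: 0.0502
```

```bash
python3 -c "
from fl import *
plan([.528,.3035,.0628],20)"
```

```text
t 20.4 tcp [0.5274 0.304  0.0626] az 20.07 F [-0.08 -0.24 -0.8 ] w 0.0502 j [-20.  50. -26.  98.  32.  39. -43.]
move [ 0.0004  0.0007 -0.0002] [0.0001 0.0018 0.0012]
```

apply_moves:
  moves:
    - [0,0,0,0,0,0,0.035]
    - [0,0,0,0,0,0,0.015]
    - [0,0,0,0,0,0,0.015]
    - [0,0,0,0,0,0,0.015]
    - [0,0,0,0,0,0,0.015]
  grip_force: 60

```text
t: 20.9
tcp_pos: [0.5284, 0.3047, 0.0643]
orientation: [[0.939, 0.343, 0.001], [0.343, -0.939, 0.001], [0.001, -0.001, -1.0]]
force: [0.1, -0.4, 4.4]
gripper_width: 0.0233
```

apply_moves:
  moves:
    - [0,0,-0.003,0,0,0,0.015]
    - [0,0,-0.006,0,0,0,0.015]
    - [0,0,-0.009,0,0,0,0.015]
    - [0,0,-0.012,0,0,0,0.015]
    - [0,0,-0.014,0,0,0,0.015]
    - [0,0,-0.014,0,0,0,0.015]

```text
t: 21.5
tcp_pos: [0.5277, 0.304, 0.0776]
orientation: [[0.939, 0.343, -0.001], [0.343, -0.939, -0.0], [-0.001, -0.0, -1.0]]
force: [2.4, 1.5, -9.3]
gripper_width: 0.0235
```

```bash
python3 -c "
from fl import *
plan([.528,.3035,.0768],20)"
```

```text
t 21.5 tcp [0.5277 0.304  0.0776] az 20.06 F [ 2.37  1.52 -9.29] w 0.0235 j [-20.  49. -26.  98.  31.  41. -42.]
move [0.0001 0.0005 0.0008] [-0.0001  0.0007  0.001 ]
```

apply_moves:
  moves:
    - [-0.0134,0.0008,0,0,0,-0.12,0.015]
    - [-0.0266,0.0032,0,0,0,-0.24,0.015]
    - [-0.0395,0.0072,0,0,0,-0.36,0.015]
    - [-0.0517,0.0127,0,0,0,-0.48,0.015]
    - [-0.0632,0.0196,0,0,0,-0.6,0.015]
    - [-0.0739,0.0278,0,0,0,-0.72,0.015]
    - [-0.0834,0.0372,0,0,0,-0.84,0.015]
    - [-0.0917,0.0478,0,0,0,-0.96,0.015]

```text
t: 22.3
tcp_pos: [0.4609, 0.2282, 0.0783]
orientation: [[0.253, 0.967, 0.005], [0.967, -0.253, 0.002], [0.003, 0.004, -1.0]]
force: [8.0, 3.6, -8.8]
gripper_width: 0.0233
```

```bash
python3 -c "
from fl import *
P=np.array([.5661,.1988]);th=np.radians(11.3)
e=P-.112*np.array([np.cos(th),np.sin(th)]);print(e,bot.sense()['moment'])
plan([e[0],e[1],.0768],101.3)"
```

```text
[0.45627116 0.17685403] [ 0.53514672 -1.60986224  0.36334259]
t 22.3 tcp [0.4609 0.2282 0.0783] az 75.35 F [ 7.98  3.61 -8.77] w 0.0233 j [ -9.  47. -38. 114.  49.  36.  -5.]
move [-0.0508  0.0085  0.0014] [ 0.0046 -0.0021 -0.4529]
```

apply_moves:
  moves:
    - [-0.0134,0.0008,0,0,0,-0.12,0.015]
    - [-0.0266,0.0032,0,0,0,-0.24,0.015]
    - [-0.0395,0.0072,0,0,0,-0.36,0.015]
    - [-0.0495,0.0095,0,0,0,-0.453,0.015]
    - [-0.0495,0.0095,0,0,0,-0.453,0.015]
    - [-0.0495,0.0095,0,0,0,-0.453,0.015]

```text
t: 22.9
tcp_pos: [0.4603, 0.1805, 0.0791]
orientation: [[-0.19, 0.982, 0.009], [0.982, 0.19, 0.007], [0.005, 0.01, -1.0]]
force: [11.7, 5.8, -9.9]
gripper_width: 0.0234
```

```bash
python3 - <<'E'
from fl import *
plan([.4555,.176,.0768],101.3)
for n in("side","top"):
    p,d=optics.read_camera(n)
    a=p[120:240,240:400] if n=="side" else p[190:310,160:320]
    cv2.imwrite(f"pics/z16{n}.png",cv2.resize(a,None,fx=5,fy=5,interpolation=cv2.INTER_CUBIC))
E
```

```text
t 22.9 tcp [0.4603 0.1805 0.0791] az 100.96 F [11.71  5.79 -9.92] w 0.0234 j [ -0.  47. -44. 118.  56.  38.  18.]
move [-0.0035 -0.0056  0.0022] [ 0.01   -0.0047 -0.006 ]
```

View pics/z16side.png

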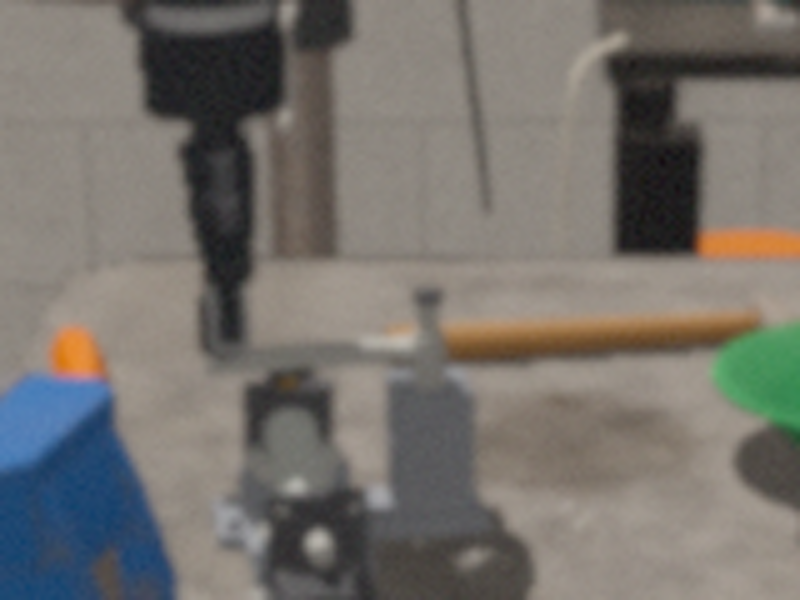

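View pics/z16top.png

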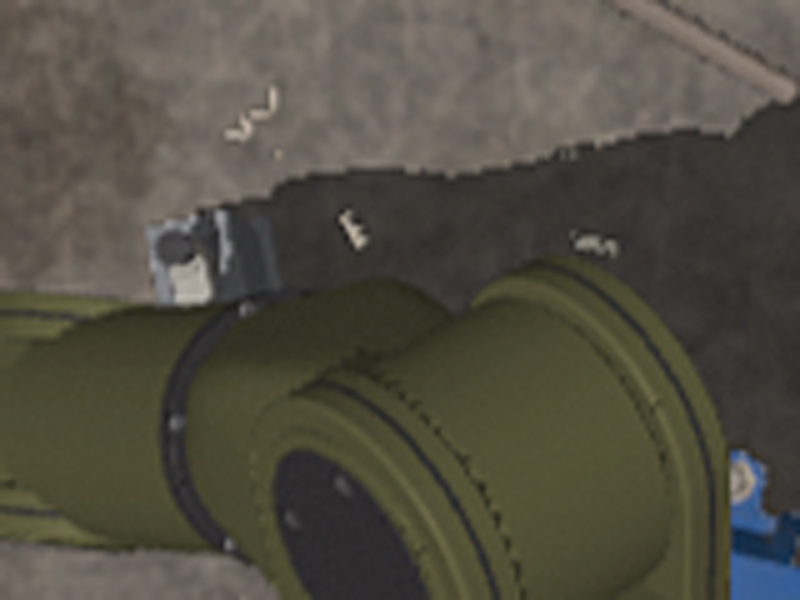

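apply_moves:
  moves:
    - [-0.002,0.002,0,0,0,0,0.015]
    - [-0.0035,0.004,0,0,0,0,0.015]
    - [-0.0035,0.004,0,0,0,0,0.015]
    - [-0.0035,0.004,0,0,0,0,0.015]

```text
t: 23.4
tcp_pos: [0.4609, 0.1787, 0.0786]
orientation: [[-0.194, 0.981, 0.003], [0.981, 0.194, 0.006], [0.006, 0.005, -1.0]]
force: [3.5, 6.9, -9.9]
gripper_width: 0.0233
```

```bash
python3 - <<'E'
from fl import *
rep()
plan([.459,.176,.0768],101.3)
E
```

```text
tcp cradle [-0.0307  0.0542  0.0786] F [ 4.71  6.17 -9.95] M [ 1.3  -0.93  0.75]
t 23.4 tcp [0.4609 0.1787 0.0786] az 101.21 F [ 3.48  6.94 -9.95] w 0.0233 j [ -0.  48. -44. 117.  56.  38.  19.]
move [-0.0023 -0.0024  0.0017] [ 0.0046 -0.0057 -0.0016]
```

apply_moves:
  moves:
    - [-0.0005,0,0.003,0,0,0,0.015]
    - [-0.001,0,0.006,0,0,0,0.015]
    - [-0.001,0,0.009,0,0,0,0.015]
    - [-0.001,0,0.012,0,0,0,0.015]
    - [-0.001,0,0.014,0,0,0,0.015]
    - [-0.001,0,0.014,0,0,0,0.015]

```text
t: 24.0
tcp_pos: [0.4609, 0.1785, 0.0646]
orientation: [[-0.195, 0.981, 0.003], [0.981, 0.195, 0.008], [0.007, 0.005, -1.0]]
force: [2.4, 7.9, -8.7]
gripper_width: 0.0229
```

```bash
python3 - <<'E'
from fl import *
rep()
p,d=optics.read_camera("side")
cv2.imwrite("pics/z17.png",cv2.resize(p[150:230,240:350],None,fx=7,fy=7,interpolation=cv2.INTER_CUBIC))
E
```

```text
tcp cradle [-0.0308  0.054   0.0646] F [ 3.81  7.37 -8.74] M [ 1.36 -0.76  0.73]
```

View pics/z17.png

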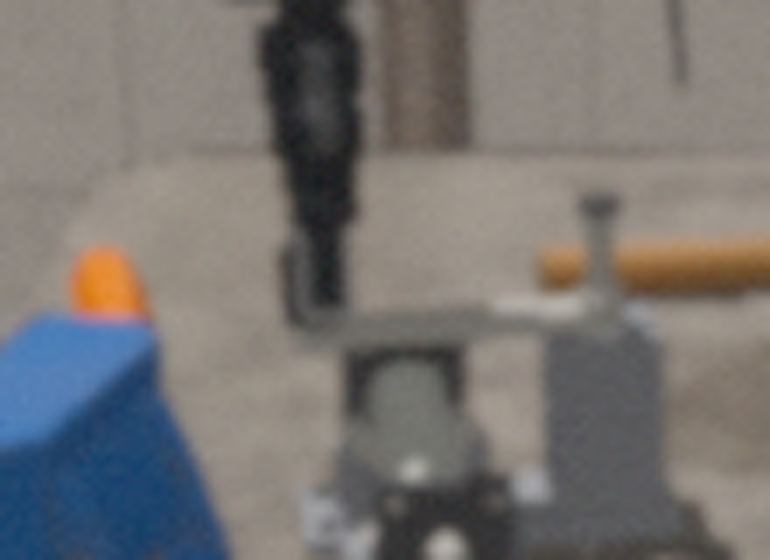

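apply_moves:
  moves:
    - [0.001,0,0.0015,0,0,0,0.015]
    - [0.0015,0,0.003,0,0,0,0.015]
    - [0.0015,0,0.0045,0,0,0,0.015]
    - [0.0015,0,0.006,0,0,0,0.015]
    - [0.0015,0,0.0075,0,0,0,0.015]
    - [0.0015,0,0.0085,0,0,0,0.015]

```text
t: 24.65
tcp_pos: [0.4607, 0.1791, 0.0562]
orientation: [[-0.194, 0.981, 0.003], [0.981, 0.194, 0.006], [0.005, 0.004, -1.0]]
force: [2.6, 6.8, -6.1]
gripper_width: 0.023
```

```bash
python3 - <<'E'
from fl import *
rep()
E
```

```text
tcp cradle [-0.0309  0.0546  0.0562] F [ 3.85  6.22 -6.13] M [ 1.15 -0.7   0.55]
```

apply_moves:
  moves:
    - [0.0005,0,0.0007,0,0,0,0.015]
    - [0.001,0,0.0014,0,0,0,0.015]
    - [0.001,0,0.0021,0,0,0,0.015]
    - [0.001,0,0.0028,0,0,0,0.015]

```text
t: 25.05
tcp_pos: [0.4606, 0.1795, 0.0534]
orientation: [[-0.193, 0.981, 0.003], [0.981, 0.193, 0.005], [0.004, 0.004, -1.0]]
force: [2.2, 4.9, -3.9]
gripper_width: 0.0232
```

```bash
python3 - <<'E'
from fl import *
rep()
E
```

```text
tcp cradle [-0.0309  0.055   0.0534] F [ 3.03  4.37 -3.85] M [ 0.96 -0.64  0.63]
```

apply_moves:
  moves:
    - [0.0005,0,0.0006,0,0,0,0.015]
    - [0.001,0,0.0012,0,0,0,0.015]
    - [0.001,0,0.0015,0,0,0,0.015]

```text
t: 25.35
tcp_pos: [0.4605, 0.1796, 0.0529]
orientation: [[-0.193, 0.981, 0.004], [0.981, 0.193, 0.003], [0.002, 0.005, -1.0]]
force: [0.9, 2.6, 12.6]
gripper_width: 0.0234
```

```bash
python3 - <<'E'
from fl import *
rep()
p,d=optics.read_camera("side")
cv2.imwrite("pics/z18.png",cv2.resize(p[150:230,240:350],None,fx=7,fy=7,interpolation=cv2.INTER_CUBIC))
E
```

```text
tcp cradle [-0.031   0.0551  0.0529] F [ 1.39  2.42 12.55] M [ 0.53 -0.22  0.6 ]
```

View pics/z18.png

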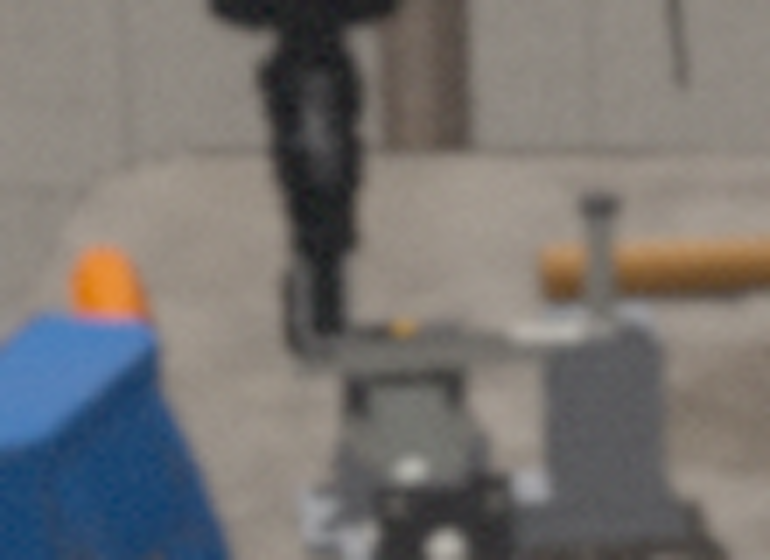

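apply_moves:
  moves:
    - [0,0,-0.0006,0,0,0,0.015]
    - [0,0,-0.0006,0,0,0,0.015]

```text
t: 25.6
tcp_pos: [0.4605, 0.1796, 0.053]
orientation: [[-0.192, 0.981, 0.004], [0.981, 0.192, 0.004], [0.003, 0.004, -1.0]]
force: [2.2, 4.0, 7.9]
gripper_width: 0.0233
```

apply_moves:
  moves:
    - [0,0,-0.0008,0,0,0,0.015]
    - [0,0,-0.0008,0,0,0,0.03]
    - [0,0,-0.0008,0,0,0,0.045]
    - [0,0,-0.0008,0,0,0,0.045]
    - [0,0,-0.01,0,0,0,0.045]
    - [0,0,-0.04,0,0,0,0.045]
    - [0,0,-0.09,0,0,0,0.05]
    - [0,0,-0.14,0,0,0,0.05]

```text
t: 26.4
tcp_pos: [0.4574, 0.1767, 0.193]
orientation: [[-0.192, 0.981, -0.003], [0.981, 0.192, -0.001], [-0.0, -0.003, -1.0]]
force: [1.8, -0.2, 0.2]
gripper_width: 0.0501
```

```bash
python3 -c "
from fl import *
plan([.5,-.15,.26],60)"
```

```text
t 26.4 tcp [0.4574 0.1767 0.193 ] az 101.04 F [ 1.85 -0.24  0.23] w 0.0501 j [  6.  38. -54. 111.  40.  51.  32.]
move [-0.3288 -0.021  -0.0669] [-0.0032  0.0014  0.7163]
```

Clear the arm from the top view to check.

apply_moves:
  moves:
    - [0,0,-0.045,0,0,0.05,0.05]
    - [-0.03,0,-0.067,0,0,0.15,0.05]
    - [-0.08,-0.005,-0.067,0,0,0.3,0.05]
    - [-0.13,-0.01,-0.067,0,0,0.4,0.05]
    - [-0.18,-0.015,-0.067,0,0,0.5,0.05]
    - [-0.23,-0.02,-0.067,0,0,0.6,0.05]
    - [-0.28,-0.02,-0.067,0,0,0.7,0.05]
    - [-0.33,-0.02,-0.067,0,0,0.716,0.05]

```text
t: 27.2
tcp_pos: [0.5011, -0.1515, 0.2591]
orientation: [[0.502, 0.865, -0.001], [0.865, -0.502, -0.0], [-0.001, -0.001, -1.0]]
force: [1.8, 0.0, 0.4]
gripper_width: 0.0499
```

```bash
python3 - <<'E'
from fl import *
for n in("side","top"):
    p,d=optics.read_camera(n)
    a=p[150:250,240:370] if n=="side" else p[210:310,160:290]
    cv2.imwrite(f"pics/z19{n}.png",cv2.resize(a,None,fx=6,fy=6,interpolation=cv2.INTER_CUBIC))
    cv2.imwrite(f"pics/full{n}.png",p)
A=fit(d,0,0);T=np.linalg.inv(T0); C=A@T[:3,:3].T+T[:3,3]
def md(nm,x0,x1,y0,y1,z0,z1):
    q=C[(C[...,0]>x0)&(C[...,0]<x1)&(C[...,1]>y0)&(C[...,1]<y1)&(C[...,2]>z0)&(C[...,2]<z1)]; print(nm,len(q),q.mean(0).round(4),np.median(q[:,2]).round(4))
md("flange",-.02,.02,-.085,-.065,.06,.09); md("cap",-.02,.02,.07,.096,.068,.085); md("bar",-.015,.04,.046,.058,.07,.1); md("knob",-.055,-.015,.03,.075,.1,.13)
md("tubetop",-.004,.004,-.03,.02,.05,.08);md("post",.06,.09,.04,.07,.12,.15)
E
```

```text
flange 90 [ 0.0008 -0.0746  0.0723] 0.0737
cap 110 [0.0005 0.0826 0.0751] 0.0754
bar 116 [0.0119 0.0521 0.0793] 0.0797
knob 91 [-0.0357  0.0504  0.1119] 0.1121
tubetop 64 [ 0.     -0.0051  0.0655] 0.0655
post 44 [0.0767 0.0549 0.1333] 0.1333
```

View pics/z19side.png

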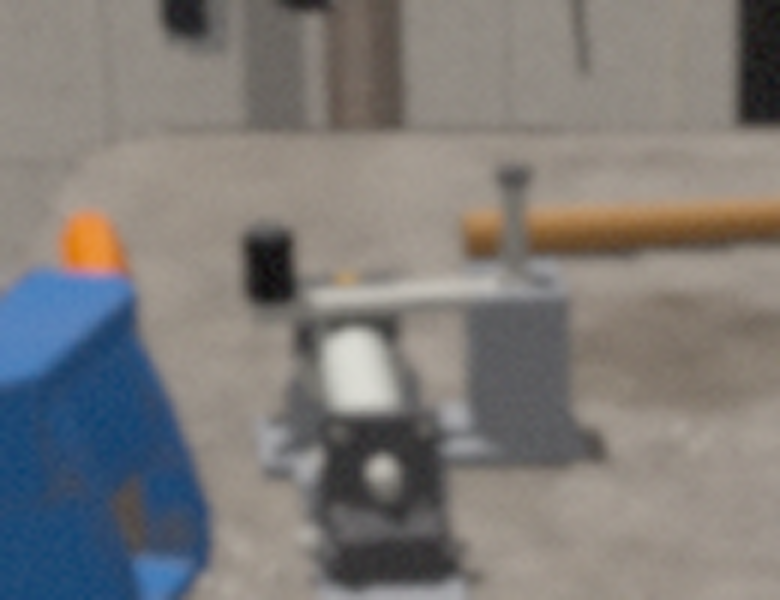

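View pics/z19top.png

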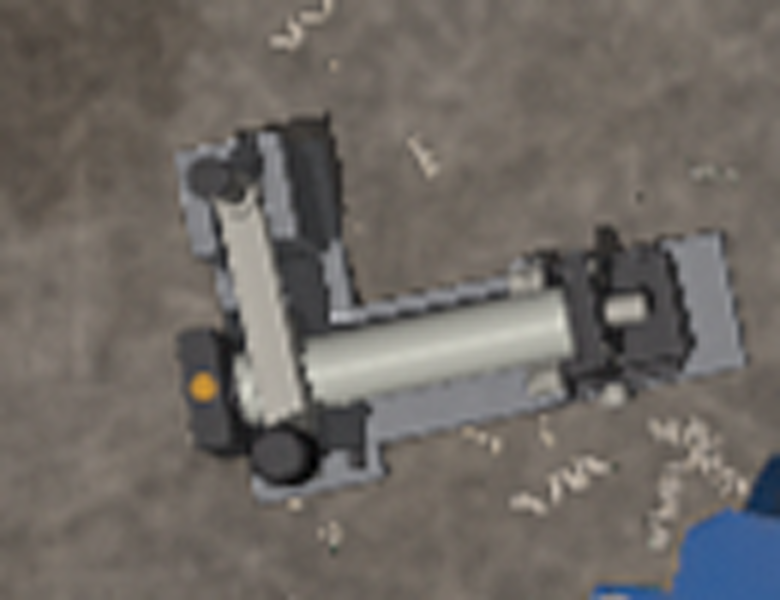

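View pics/fulltop.png

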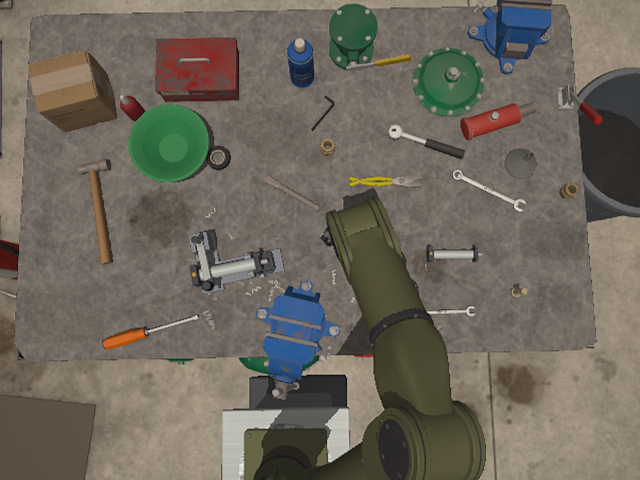

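```bash
python3 -c "
from h import *
print(bot.hand_in()); print(bot.sense()['t'])"
```

```text
the job is handed in; nothing more can be done
None
the job is handed in; nothing more can be done
```

The job is handed in at about 27 s of the 72 s allowed. The cylinder lies clamped in the cradle by every check I made; `hand_in` gave no verdict.

**What I did**
- I lifted the bar by its knob, turned it about 80° aside and rested it on its housing.
- I picked the larger cylinder at top pixel (370, 241); the smaller look-alike was at (452, 253). I laid it level in the V supports with the flange in the slot.
- I brought the bar back across and lowered it into its notch until the pad took the load, then let go.

**Last checks, from top-camera depth**

| Check | Measured | Expected |
|---|---|---|
| Flange top height | about 74 mm | 75 mm |
| Rear cap top height | about 75 mm | 75 mm |
| Cylinder centre off the cradle line | about 1 mm | at most 4 mm |
| Bar lift | about 6.5 to 7 mm | 4 to 9.5 mm |
| Bar turn from straight across | about 0.05 rad at most | within 0.12 rad |

In the picture the arm was clear of the bar and cylinder, and the tools I could see were where they started. The arm covered part of the spanner.

**What failed or disagreed**
- **Reported tool point:** it lies about 33 mm beyond the real finger ends. My first close on the knob missed because of this, so I found the true offset by touch and vision.
- **Push over the limit:** that touch on the knob briefly reached 18 N, above the 15 N you asked for. It was on the knob, with the cylinder not yet in the cradle. The last press of the bar on the tube reached about 12.6 N.
- **Cameras:** the side camera placed the post and knob up to about 12 mm away from where the top camera did, mostly along y. I used the top camera for position, checked by feel.

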